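Set the caliper up under the bench magnifier

TASK

Set the slide caliper up so that its measurement can be read: lay it face up on the sloped stand, about in the middle of the stand's width and with its jaws pointing up the slope, and let it settle flat with its straight long edge against the bottom lip. Then take the swing-arm magnifier by the upright handle on its head and swing it until its lens is centred above the caliper's slider, and leave it there; swing it aside first where it is in your way. Do not shift or tip the spray bottle, the aerosol can, the grease tub or the oil bottle.

Things in the scene. Friction and masses are not known exactly. Their poses are not given: they have to be found in the camera images.
- caliper_slider (a point): Centre of the slider of a steel slide caliper (228 mm long, 0.15 kg) that lies face up on the bench, 3 mm above its underside. The slider is 23 mm wide, 59 mm long, 6 mm high to hold, fixed on a beam 15 mm wide and 3 mm thick, near the balance point: grasp here, across the 23 mm. x points across the beam to the straight long edge (jaws point to -x), y along it to the jaw end, z out of the face.
- caliper_middle (a point): Middle of the caliper's length, on the centre line of the beam, 52 mm from the slider's centre towards -y. Same axes. The beam ends 114 mm from here at -y, the jaw end lies 114 mm at +y.
- caliper_edge (a point): Point on the straight long edge of the caliper's beam that must lie against the lip, 137 mm from the slider's centre towards -y and 8.5 mm to +x. The slider juts out 3 mm beyond this edge. Same axes.
- caliper_jaw_tips (a point): Tips of the caliper's jaws, 45 mm to -x and 36 mm to +y of the slider's centre. Same axes.
- stand_board: Sloping face of a fixed reading stand, left on the bench, facing its middle: bare metal board 190 mm wide, 122 mm up the slope, inclined 42 degrees, no sides, lip 13 mm high and 3 mm thick all along the bottom. Origin: foot of the lip, half-way along it, 14 mm above the bench; x up the slope, y along the lip, z out of the face. Laid with its x and y opposite to these, the caliper slides down.
- post_axis (a point): Magnifier: fixed round base (148 mm across), upright post (24 mm); this point is the post's axis at the arm's height, 247 mm above the bench. A boom turns about it and carries a forearm; both swing level, are stiff (0.7 and 0.45 N m) and stay where left. Boom, forearm and head fill the heights from 234 to 263 mm; the bars are 22 mm wide, the joints up to 40 mm.
- elbow_axis (a point): Axis of the joint between boom and forearm, 220 mm from the post's axis.
- lens_centre (a point): Centre of the magnifier's lens (124 mm across) in a white ring-shaped head 170 mm across and 24 mm thick, 180 mm from the elbow's axis, in the line of the forearm.
- lens_handle (a point): Middle of the upright black handle on the rim of the magnifier's head, 272 mm from the elbow's axis in the line of the forearm, beyond the lens: a round grip 22 mm thick, free from 264 to 312 mm above the bench. It spins freely about its own upright axis, so it can be held from any side and led along.
- mag_boom (a joint): Swing of the boom, rad: 0 with the boom pointing to the robot's right (-y), growing as it turns clockwise seen from above (pi/2: pointing to the robot). Range -0.25 to 2.3.
- mag_forearm (a joint): Bend of the elbow, rad: 0 with the forearm turned 90 degrees clockwise (seen from above) from the boom's direction, positive folded further, -pi/2 would be straight. Range -1.4 to 1.0.
- spray_green: Bystander, to be left upright in its place. Trigger spray bottle, body 60 x 113 mm, 286 mm high: it stands up through the level in which the magnifier swings. There (above 230 mm) its trigger head spans -22 to 22 mm in its x and -23 to 65 mm in its y. Origin: centre of the underside; z up.
- aerosol_lube: Bystander, to be left upright in its place. Red aerosol can, 59 mm across, 198 mm high. Origin: centre of the underside.
- grease_tub: Bystander, to be left upright in its place. Blue tub, 72 mm across, 62 mm high. Origin: centre of the underside.
- lube_bottle: Bystander, to be left upright in its place. Small green oil bottle, 42 mm across, 123 mm high. Origin: centre of the underside.
- bench_vice: Blue vice, 0.13 m high. Fixed furniture to keep clear of, in the base frame: this vice with its T bar, x 0.52 to 0.72 m, y -0.26 to -0.10 m; a filing cabinet standing 0.46 m above the bench, x 0.38 to 0.85 m, y below -0.44 m; a parts cabinet 0.23 m high, x above 0.67 m, y 0.13 to 0.41 m; a tub 0.2 m high, y above 0.43 m.

How it is judged:
At the end, for the whole second after the job is handed in: The caliper lies face up and flat on the board, jaws uphill, its straight edge within 6 mm of the lip and along it within 0.06 rad, its middle within 35 mm of the stand's middle; the lens centre is within 25 mm (seen from above) of the slider's centre, and the magnifier is at rest (x of caliper_edge in the frame of stand_board between -0.003 and 0.006 m and z of caliper_slider in the frame of stand_board between -0.001 and 0.009 m and x of caliper_jaw_tips in the frame of stand_board above 0.03 m and y of caliper_middle in the frame of stand_board between -0.035 and 0.035 m and angle between the z axis of caliper_slider and the z axis of stand_board, either way round below 0.08 rad and angle between the y axis of caliper_slider and the y axis of stand_board, either way round below 0.06 rad and angle between caliper_slider's own z axis and vertical below 1 rad and horizontal distance between lens_centre and caliper_slider below 0.025 m and velocity of joint mag_boom between -0.03 and 0.03 rad/s and velocity of joint mag_forearm between -0.03 and 0.03 rad/s); the robot touches nothing.
It fails at once if the spray bottle is shifted by more than 30 mm or tipped (distance of spray_green from where it was at the start of the episode above 0.03 m or angle between spray_green's own z axis and vertical above 0.3 rad).
It fails at once if the aerosol can is shifted by more than 30 mm or tipped (distance of aerosol_lube from where it was at the start of the episode above 0.03 m or angle between aerosol_lube's own z axis and vertical above 0.3 rad).
It fails at once if the grease tub is shifted by more than 30 mm or tipped (distance of grease_tub from where it was at the start of the episode above 0.03 m or angle between grease_tub's own z axis and vertical above 0.3 rad).
It fails at once if the oil bottle is shifted by more than 30 mm or tipped (distance of lube_bottle from where it was at the start of the episode above 0.03 m or angle between lube_bottle's own z axis and vertical above 0.3 rad).
It also fails if it takes over 69 s, if anything falls off the work surface, if the arm or the gripper's body presses on something with over 40 N, if the wrist force passes 120 N, or if a joint passes its speed limit or range.

ROBOT

A 6-joint arm with a two-finger parallel gripper is mounted at the origin on a cart in front of the work surface, level with it; the furniture and walls round the work are solid. World frame = base frame: x ahead of the robot, y to its left, z up, the work surface at z = 0. Lengths are in m, angles in rad, forces in N, time in s.
With the tool pointing down it reaches from about 0.35 to 1 m from the base axis. Payload 7.1 kg.
Tool frame: the origin (TCP) lies between the finger pads; the fingertips stand 25 mm ahead of it and the grasp point (between the pads) lies 6 mm ahead of it; z points along the fingers, y is the direction in which the jaws open and shut (so a half turn about z gives the same grasp; the last joint's range is limited). The gripper opens to 85 mm and grips with 20 to 120 N. Pads are 22 mm wide; open, the fingers measure 114 mm over their backs; the gripper's body (76 mm by 85 mm) begins 54 mm behind the grasp point. The pads swing forward as they close: fully open they stand 13 mm farther back than shut.
Start: joints at [-1.144, 0.423, 1.63, -0, 1.089, -0.019], TCP at [0.27, -0.564, 0.256] pointing down, gripper open.
Joint ranges: [-3, 3], [-0.9, 2.11], [0.09, 2.58], [-1.31, 4.45], [0.11, 2.69], [-2.54, 2.54]. Speed limits (rad/s): [2.39, 2.39, 3.01, 3.14, 3.14, 3.14].

INTERFACE

Orientations are given as a unit quaternion [x, y, z, w].
In Python, from workcell import robot gives the robot as it stands.
- The arm moves only by the shell command python3 -m handwheel 'ROWS' [FORCE]. ROWS is JSON, a list of rows, each an object of numbers: "x", "y", "z": the shift along the tool's x, y, z in m; "roll": the turn about the tool's z in degrees; "grip": the opening, from -1 (shut) to 1 (fully open). In form: [{"x": .., "y": .., "z": .., "roll": .., "grip": ..}, ...]. A call has 1 to 5 rows; each row shifts and turns the commanded pose from where the row before left it, along the tool's axes as they then stand; what a row does not reach is not made up. A row lasts 1/8 s, in which the tool goes at most 62.5 mm and 10.7 degrees, less where a joint would pass 70% of its speed; a pose out of reach is approached as far as the arm can. A call with a gripper value outside its range is refused whole. The fingers move at their own pace and stop on an object; FORCE is the grip in N (left out, the last holds). Time passes only in rows, so rows that do not move let the fingers close. It gives the time, the measured TCP pose, the force and the opening at its end, in the units of the state.
- robot.state(): the state, without advancing time (a new reading comes with each control period).
- robot.read_camera(name): name is "scene" or "side" or "wrist"; returns (picture, depth): 384x512x3 uint8, red, green, blue; 384x512 float32, m along the optical axis (not along the pixel's ray), 0 where there is no reading.
- robot.camera_params(name): a dict with "K" (3x3 intrinsics, pixels), "R" (3x3) and "t" (3): a world point X has camera coordinates R X + t; the wrist camera has in their place "T_tool_cam" (4x4, takes a point from camera to tool coordinates, whose origin is the TCP and whose axes are the flange's). Camera axes: x right, y down, z forward; pixel columns grow to the right and rows downward; lengths in m; the calibration is good to about 2 mm. The wrist camera is an equidistant fisheye: a pixel r from the principal point sees the ray r / f radians off the axis. A picture is of the moment at which its call begins: read the wrist's pose just before it. camera_params takes no time and is no camera call.
- robot.hand_in(): hands the job in, once; it reports no verdict.
The state is a dict: "time_s": time; "q": joint angles; "dq": joint speeds; "effort": joint torques, N m; "ee_pos": TCP position; "tool_rot": TCP orientation; "wrist_force": force on the tool from outside, world axes, zero at the start; "moment": the same for the moment, N m; "opening": opening from 0.0 (shut) to 1.0 (fully open).
Only numpy, scipy, OpenCV 4.12 (cv2) and the standard library are available. Lean on these libraries where they do the work, as an engineer would, in place of code of your own. Each camera call takes 0.05 s, during which the arm holds its last target.

## Working session

There is one attempt and no reset: what is moved stays moved. The work goes in short steps, Python scripts to look and compute and a shell command to move; the robot and the scene stay as the last step left them, time stands still between calls to the robot, and variables do not carry over. Pictures are saved under pics/ and viewed, and the job is handed in when it is done.

```bash
mkdir -p pics; ls; cat > h.py <<'E'
import numpy as np, cv2
from workcell import robot
def snap(n,f):
    p,d=robot.read_camera(n); cv2.imwrite(f'pics/{f}.png',p[:,:,::-1]); np.save(f'pics/{f}.npy',d); return p,d
def world(n,d,u,v):
    c=robot.camera_params(n);K=np.array(c['K']);R=np.array(c['R']);t=np.array(c['t'])
    z=d if np.isscalar(d) else d[v,u]
    pc=np.array([(u-K[0,2])/K[0,0]*z,(v-K[1,2])/K[1,1]*z,z])
    return R.T@(pc-t)
def onplane(n,u,v,h):
    c=robot.camera_params(n);K=np.array(c['K']);R=np.array(c['R']);t=np.array(c['t'])
    C=-R.T@t; r=R.T@np.array([(u-K[0,2])/K[0,0],(v-K[1,2])/K[1,1],1]); return C+r*(h-C[2])/r[2]
def proj(n,X):
    c=robot.camera_params(n);K=np.array(c['K']);R=np.array(c['R']);t=np.array(c['t'])
    p=R@np.array(X)+t; q=K@p; return q[:2]/q[2]
E
python3 - <<'E'
from h import *
for n in('scene','side','wrist'): snap(n,n+'0')
np.set_printoptions(precision=3,suppress=True)
for n in('scene','side'):
    c=robot.camera_params(n); R=np.array(c['R']);print(n,np.array(c['K']),-R.T@np.array(c['t']),R[2])
print(robot.camera_params('wrist'));print(robot.state())
E
```

```text
pics
scene [[464.993   0.    261.173]
 [  0.    464.993 193.452]
 [  0.      0.      1.   ]] [-0.296  0.402  1.322] [ 0.564 -0.318 -0.762]
side [[491.709   0.    252.528]
 [  0.    491.709 187.018]
 [  0.      0.      1.   ]] [0.176 1.097 0.872] [ 0.268 -0.818 -0.509]
{'K': array([[297.319,   0.   , 254.525],
       [  0.   , 297.319, 192.709],
       [  0.   ,   0.   ,   1.   ]]), 'T_tool_cam': array([[-0.001, -0.964, -0.266,  0.068],
       [ 1.   , -0.001,  0.001, -0.001],
       [-0.001, -0.266,  0.964, -0.117],
       [ 0.   ,  0.   ,  0.   ,  1.   ]])}
{'time_s': 0.15, 'q': array([-1.144,  0.424,  1.631,  0.   ,  1.089, -0.019]), 'dq': array([ 0.   , -0.   , -0.001, -0.002, -0.001,  0.   ]), 'effort': array([ -0.001, -55.777, -28.202,  -0.   ,   0.005,   0.   ]), 'ee_pos': array([ 0.269, -0.564,  0.256]), 'tool_rot': array([ 0.975,  0.221, -0.   , -0.001]), 'wrist_force': array([-0.314, -0.122, -0.401]), 'moment': array([ 0.017, -0.037,  0.007]), 'opening': 1.0005939633909777}
```

View pics/scene0.png

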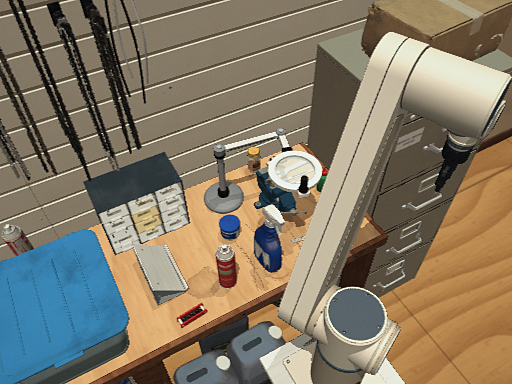

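View pics/side0.png

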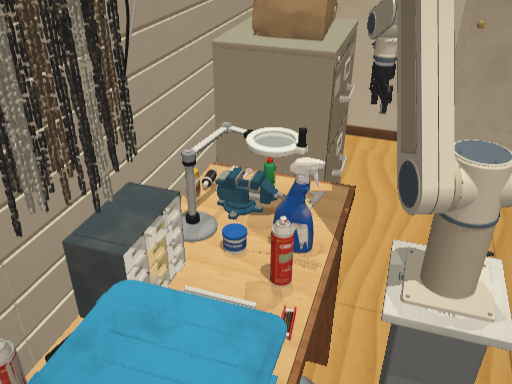

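View pics/wrist0.png

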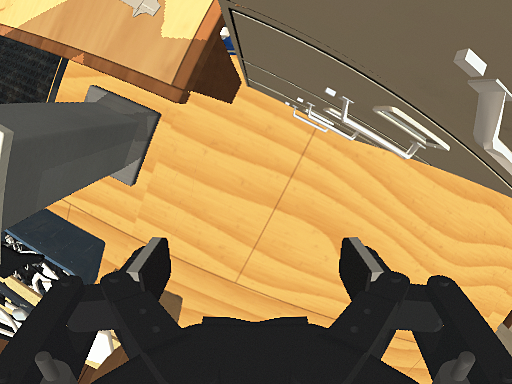

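```bash
python3 - <<'E'
from h import *
np.set_printoptions(precision=3,suppress=True)
p=cv2.imread('pics/scene0.png'); cv2.imwrite('pics/scz.png',cv2.resize(p[120:320,120:390],None,fx=2.9,fy=2.9,interpolation=cv2.INTER_CUBIC))
p=cv2.imread('pics/side0.png'); cv2.imwrite('pics/siz.png',cv2.resize(p[110:370,150:370],None,fx=2.3,fy=2.3,interpolation=cv2.INTER_CUBIC))
d=np.load('pics/scene0.npy')
for nm,u,v in [('cal',297,238),('cal2',302,241),('postTop',219,149),('elbow',281,132),('lens ring front',292,189),('ring L',270,165),('ring R',320,175),('handle',304,182),('tub',231,222),('can',226,250),('spraytop',272,212),('standTL',136,248),('standTR',158,244),('standlipL',164,303),('lipR',187,292)]:
    print(nm,world('scene',d,u,v))
E
```

```text
cal [ 0.444 -0.157  0.004]
cal2 [ 0.428 -0.167 -0.   ]
postTop [ 0.724 -0.015  0.261]
elbow [ 0.693 -0.232  0.262]
lens ring front [ 0.464 -0.134  0.255]
ring L [ 0.581 -0.125  0.258]
ring R [ 0.467 -0.238  0.259]
handle [ 0.437 -0.156  0.3  ]
tub [0.578 0.027 0.061]
can [0.412 0.121 0.179]
spraytop [ 0.395 -0.023  0.288]
standTL [0.612 0.344 0.094]
standTR [ 0.66   0.268 -0.001]
standlipL [ 0.443  0.333 -0.001]
lipR [ 0.443  0.255 -0.001]
```

View pics/scz.png

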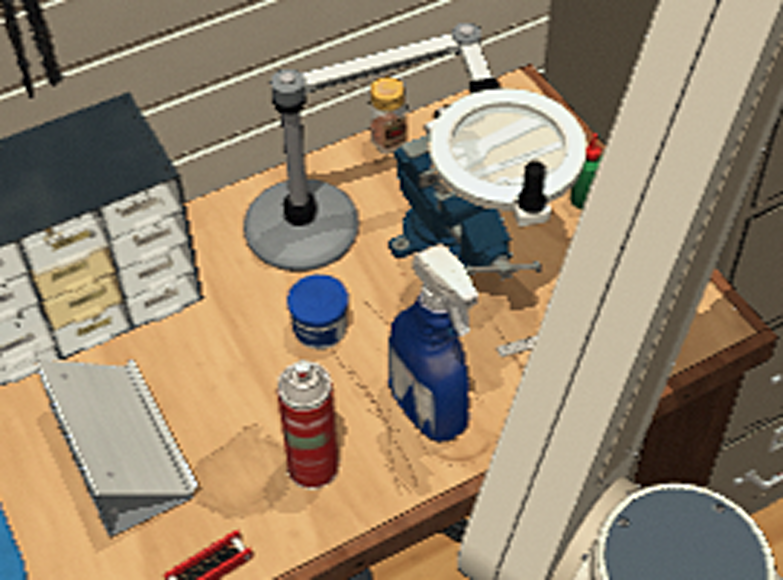

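View pics/siz.png

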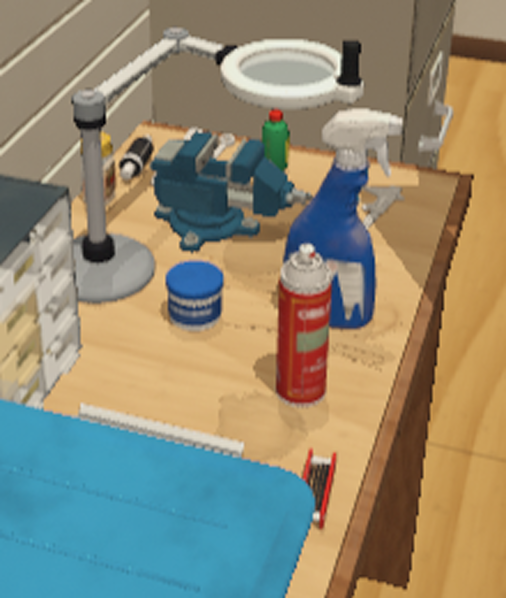

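```bash
cat >> h.py <<'E'
def cloud(n,d):
    c=robot.camera_params(n);K=np.array(c['K']);R=np.array(c['R']);t=np.array(c['t'])
    v,u=np.mgrid[:384,:512]
    P=np.stack([(u-K[0,2])/K[0,0]*d,(v-K[1,2])/K[1,1]*d,d],-1)-t
    W=P@R; W[d==0]=np.nan; return W
E
python3 - <<'E'
from h import *
np.set_printoptions(precision=3,suppress=True)
for n in('scene','side'):
    p=cv2.imread(f'pics/{n}0.png').astype(int);d=np.load(f'pics/{n}0.npy');W=cloud(n,d)
    x,y,z=W[...,0],W[...,1],W[...,2]
    # ring: white, z .24-.265
    m=(z>.252)&(z<.264)&(x>.42)&(x<.68)&(y<-.05)&(y>-.33)&(p.min(-1)>120)
    A=np.c_[2*x[m],2*y[m],np.ones(m.sum())];s=np.linalg.lstsq(A,x[m]**2+y[m]**2,rcond=None)[0]
    print(n,m.sum(),'ring ctr',s[:2],'r',np.sqrt(s[2]+s[0]**2+s[1]**2),'z',np.median(z[m]))
    m=(z>.29)&(z<.316)&(x>.40)&(x<.48)&(y<-.10)&(y>-.2); print('handle',m.sum(),np.median(W[m],0),W[m].min(0) if m.sum() else '',W[m].max(0)if m.sum() else '')
    m=(z>.25)&(z<.275)&(abs(x-.724)<.05)&(abs(y+.015)<.05);print('post',m.sum(),W[m].min(0),W[m].max(0),np.median(W[m],0))
    m=(z>.25)&(z<.29)&(abs(x-.69)<.04)&(abs(y+.232)<.03);print('elbow',m.sum(),W[m].min(0),W[m].max(0),np.median(W[m],0))
    m=(z>.23)&(z<.30)&(x>.3)&(x<.46)&(y>-.11)&(y<.06);print('spray',m.sum(),W[m].min(0),W[m].max(0))
    m=(z>.05)&(z<.20)&(x>.3)&(x<.46)&(y>-.11)&(y<.06);print('spraybody',m.sum(),W[m].min(0),W[m].max(0))
    m=(z>.19)&(z<.22)&(x>.3)&(x<.46)&(y>.06)&(y<.2);print('can',m.sum(),W[m].min(0),W[m].max(0))
    m=(z>.055)&(z<.07)&(x>.5)&(x<.65)&(y>-.05)&(y<.1);print('tub',m.sum(),W[m].min(0),W[m].max(0))
    m=(z>.004)&(z<.13)&(x>.4)&(x<.66)&(y>.19)&(y<.40);print('stand',m.sum(),W[m].min(0),W[m].max(0))
    # steep slope fit
    m2=m&(z>.03)&(z<.085)
    if m2.sum()>50:
        c=np.linalg.lstsq(np.c_[x[m2],y[m2],np.ones(m2.sum())],z[m2],rcond=None)[0];r=abs(c[0]*x+c[1]*y+c[2]-z);m3=m2&(r<.004)
        c=np.linalg.lstsq(np.c_[x[m3],y[m3],np.ones(m3.sum())],z[m3],rcond=None)[0];print('plane',c,np.degrees(np.arctan(np.hypot(*c[:2]))),m3.sum(),W[m3].min(0),W[m3].max(0))
    m=(z>.002)&(z<.03)&(x>.3)&(x<.52)&(y<-.09)&(y>-.45); print('cal',m.sum(),W[m].min(0) if m.sum() else '',W[m].max(0)if m.sum() else '')
E
```

```text
scene 875 ring ctr [ 0.54  -0.188] r 0.07805070477671058 z 0.2582246428934712
handle 64 [ 0.438 -0.157  0.309] [ 0.429 -0.171  0.29 ] [ 0.453 -0.147  0.316]
post 138 [ 0.711 -0.064  0.25 ] [ 0.753 -0.     0.267] [ 0.727 -0.024  0.257]
elbow 137 [ 0.65  -0.255  0.25 ] [ 0.719 -0.202  0.269] [ 0.693 -0.227  0.256]
spray 370 [ 0.35  -0.044  0.23 ] [ 0.438 -0.01   0.291]
spraybody 768 [ 0.363 -0.055  0.05 ] [0.459 0.006 0.199]
can 24 [0.406 0.118 0.193] [0.424 0.132 0.201]
tub 299 [ 0.541 -0.004  0.055] [0.613 0.069 0.069]
stand 2140 [0.401 0.19  0.004] [0.66  0.399 0.116]
plane [-0.005  0.716 -0.161] 35.6069372250008 453 [0.44  0.272 0.031] [0.658 0.351 0.082]
cal 382 [ 0.301 -0.449  0.002] [ 0.519 -0.09   0.013]
side 532 ring ctr [ 0.531 -0.18 ] r 0.07699532570306065 z 0.25583460515461875
handle 70 [ 0.438 -0.151  0.304] [ 0.43  -0.166  0.29 ] [ 0.453 -0.142  0.313]
post 113 [ 0.711 -0.065  0.25 ] [0.748 0.005 0.263] [ 0.728 -0.012  0.255]
elbow 91 [ 0.652 -0.251  0.25 ] [ 0.718 -0.204  0.262] [ 0.694 -0.225  0.253]
spray 584 [ 0.349 -0.043  0.23 ] [ 0.438 -0.005  0.286]
spraybody 1138 [ 0.365 -0.044  0.05 ] [0.46  0.011 0.2  ]
can 28 [0.407 0.119 0.19 ] [0.423 0.135 0.196]
tub 312 [ 0.542 -0.005  0.055] [0.612 0.075 0.064]
stand 468 [0.443 0.246 0.009] [0.659 0.348 0.103]
cal 67 [ 0.302 -0.449  0.002] [ 0.448 -0.218  0.028]
```

```bash
cat >> h.py <<'E'
from scipy.spatial.transform import Rotation as Ro
def to(X):
    s=robot.state();R=Ro.from_quat(s['tool_rot']).as_matrix()
    d=R.T@(np.array(X)-s['ee_pos']); np.set_printoptions(precision=4,suppress=True)
    print('t',s['time_s'],'pos',s['ee_pos'],'tool delta',d,'len',np.linalg.norm(d),'xdir',R[:,0],'F',s['wrist_force'],'open',s['opening'],'q',s['q'])
    return d
E
python3 -m handwheel '[{"x":0.033,"y":-0.042,"z":-0.028},{"x":0.033,"y":-0.042,"z":-0.028},{"x":0.033,"y":-0.042,"z":-0.028},{"x":0.033,"y":-0.042,"z":-0.028},{"x":0.033,"y":-0.042,"z":-0.028}]'
python3 -c "
from h import *
to([.445,-.154,.40])"
```

```text
t 0.15 pos [ 0.2693 -0.5635  0.2557] tool delta [ 0.3351 -0.2939 -0.1439] len 0.46840338520723546 xdir [0.9023 0.4312 0.    ] F [-0.3144 -0.1218 -0.4009] open 1.0005939633909777 q [-1.144   0.4237  1.6305  0.      1.0886 -0.019 ]invalid input at $[0]: expected keys x, y, z, roll, grip
```

```bash
python3 -m handwheel '[{"x":0.033,"y":-0.042,"z":-0.028,"roll":0,"grip":1},{"x":0.033,"y":-0.042,"z":-0.028,"roll":0,"grip":1},{"x":0.033,"y":-0.042,"z":-0.028,"roll":0,"grip":1},{"x":0.033,"y":-0.042,"z":-0.028,"roll":0,"grip":1},{"x":0.033,"y":-0.042,"z":-0.028,"roll":0,"grip":1}]'
python3 -c "
from h import *
to([.445,-.154,.40])"
```

```text
time_s: 0.78
ee_pos: [0.3278, -0.3015, 0.3971]
tool_rot: [0.975, 0.221, 0.0, -0.0]
wrist_force: [0.8, 0.5, -0.6]
opening: 1.0
t 0.775 pos [ 0.3278 -0.3015  0.3971] tool delta [ 0.1693 -0.0826 -0.0029] len 0.188421899426368 xdir [0.9024 0.4308 0.0002] F [ 0.82    0.4637 -0.5688] open 1.000261629135977 q [-0.7705 -0.0039  1.8411  0.0002  1.3044  0.3549]
```

```bash
python3 -m handwheel '[{"x":0.055,"y":-0.027,"z":0,"roll":0,"grip":0.2},{"x":0.055,"y":-0.027,"z":0,"roll":0,"grip":0.2},{"x":0.059,"y":-0.028,"z":0,"roll":0,"grip":0.2},{"x":0,"y":0,"z":0,"roll":0,"grip":0.2}]'
python3 - <<'E'
from h import *
to([.445,-.154,.304])
snap('wrist','wrist1');snap('side','side1')
E
```

```text
time_s: 1.27
ee_pos: [0.445, -0.1554, 0.3961]
tool_rot: [0.975, 0.224, 0.0, -0.0]
wrist_force: [0.4, -0.9, 0.0]
opening: 0.597
t 1.275 pos [ 0.445  -0.1554  0.3961] tool delta [ 0.0006 -0.0012  0.0921] len 0.09213001572445514 xdir [0.8996 0.4366 0.0004] F [ 0.3829 -0.9372  0.0285] open 0.5968298557117079 q [-0.3616  0.0427  1.7955  0.0007  1.3035  0.7571]
```

View pics/wrist1.png

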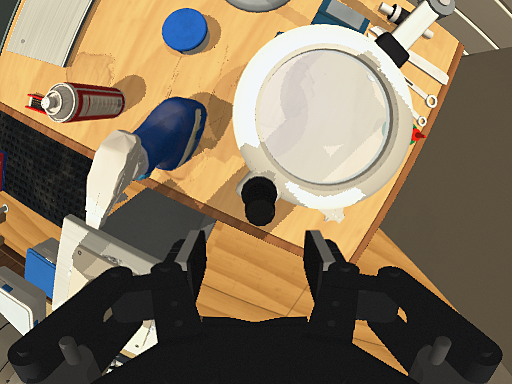

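View pics/side1.png

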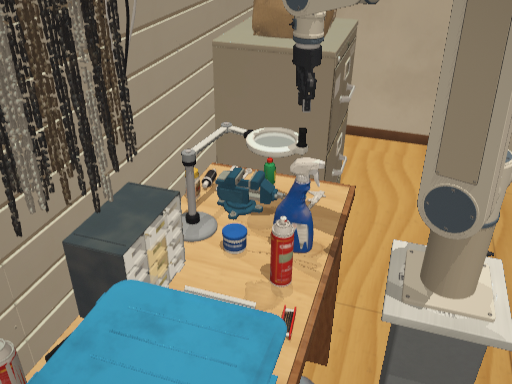

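```bash
cat >> h.py <<'E'
def wray(u,v,h,s=None):
    s=s or robot.state();c=robot.camera_params('wrist');K=np.array(c['K']);T=np.array(c['T_tool_cam'])
    a=np.array([u-K[0,2],v-K[1,2]]);r=np.linalg.norm(a);th=r/K[0,0]
    ray=np.r_[np.sin(th)*a/max(r,1e-9),np.cos(th)]
    R=Ro.from_quat(s['tool_rot']).as_matrix();o=s['ee_pos']+R@T[:3,3];w=R@T[:3,:3]@ray
    return o+w*(h-o[2])/w[2]
E
python3 - <<'E'
from h import *
print(wray(261,213,.312),wray(247,213,.312),wray(275,213,.312))
E
```

```text
[ 0.44244153 -0.16295223  0.312     ] [ 0.43810818 -0.15391947  0.312     ] [ 0.44676356 -0.1720141   0.312     ]
```

```bash
python3 -m handwheel '[{"x":-0.003,"y":0.002,"z":0.046,"roll":0,"grip":0.2},{"x":0,"y":0,"z":0.046,"roll":0,"grip":0.2},{"x":0,"y":0,"z":0,"roll":0,"grip":-1},{"x":0,"y":0,"z":0,"roll":0,"grip":-1},{"x":0,"y":0,"z":0,"roll":0,"grip":-1}]' 40
python3 - <<'E'
from h import *
to([.445,-.154,.304])
E
```

```text
time_s: 2.0
ee_pos: [0.4411, -0.1623, 0.3051]
tool_rot: [0.975, 0.221, 0.0, 0.0]
wrist_force: [-1.4, -0.9, -7.2]
opening: 0.243
t 2.0 pos [ 0.4411 -0.1623  0.3051] tool delta [ 0.0071 -0.0059  0.0011] len 0.009256552919598395 xdir [ 0.9026  0.4305 -0.0001] F [-1.3965 -0.9319 -7.2049] open 0.24294235307220133 q [-0.3776  0.1304  1.9127 -0.0006  1.0981  0.7484]
```

```bash
cat >> h.py <<'E'
P0=np.array([.728,-.015])
def fk(b,f,P=P0):
    e=P+.22*np.array([-np.sin(b),-np.cos(b)]);a=b+np.pi/2+f;d=np.array([-np.sin(a),-np.cos(a)])
    return e,e+.18*d,e+.272*d
def ik(H,L=.272,P=P0):
    v=np.array(H)[:2]-P;c=(v@v-.22**2-L**2)/(2*.22*L);a=np.arccos(c)
    return np.arctan2(-v[0],-v[1])-np.arctan2(L*np.sin(a),.22+L*c),a-np.pi/2
def path(way,n,L=.272):
    # joint-interpolated handle path, tool-frame rows (roll fixed)
    s=robot.state();R=Ro.from_quat(s['tool_rot']).as_matrix();H=s['ee_pos'][:2]
    q=np.array(ik(H));print('now b,f',q)
    for w,k in zip(way,n):
        for i in range(1,k+1):
            qq=q+(np.array(w)-q)*i/k;e,l,h=fk(*qq);d=R.T@np.r_[h-H,0];print(np.round(qq,2),'lens',np.round(l,3),'h',np.round(h,3),'row',np.round(d[:2],4),round(float(np.linalg.norm(d)),4));H=h
        q=np.array(w)
E
python3 - <<'E'
from h import *
path([(.15,.85),(1.4,.85)],[4,6])
E
```

```text
now b,f [0.111108   0.15416991]
[0.12 0.33] lens [ 0.539 -0.155] h [ 0.456 -0.115] row [ 0.0341 -0.0358] 0.0494
[0.13 0.5 ] lens [ 0.554 -0.127] h [ 0.48  -0.072] row [ 0.0398 -0.0287] 0.0491
[0.14 0.68] lens [ 0.574 -0.102] h [ 0.511 -0.035] row [ 0.0441 -0.0207] 0.0487
[0.15 0.85] lens [ 0.598 -0.081] h [ 0.548 -0.004] row [ 0.0469 -0.012 ] 0.0484
[0.36 0.85] lens [ 0.587 -0.053] h [0.554 0.033] row [ 0.0215 -0.0307] 0.0375
[0.57 0.85] lens [ 0.582 -0.023] h [0.568 0.068] row [ 0.0274 -0.0255] 0.0375
[0.78 0.85] lens [0.584 0.008] h [0.589 0.099] row [ 0.0321 -0.0193] 0.0375
[0.98 0.85] lens [0.592 0.037] h [0.615 0.126] row [ 0.0354 -0.0123] 0.0375
[1.19 0.85] lens [0.605 0.064] h [0.647 0.146] row [ 0.0372 -0.0047] 0.0375
[1.4  0.85] lens [0.624 0.088] h [0.682 0.159] row [0.0373 0.0031] 0.0375
```

```bash
python3 - <<'E'
from h import *
path([(.0,.45),(.05,.85),(1.4,.85)],[2,3,7])
E
```

```text
now b,f [0.111108   0.15416991]
[0.06 0.3 ] lens [ 0.547 -0.172] h [ 0.461 -0.139] row [ 0.0278 -0.0121] 0.0303
[0.   0.45] lens [ 0.566 -0.157] h [ 0.483 -0.117] row [ 0.0297 -0.011 ] 0.0317
[0.02 0.58] lens [ 0.576 -0.133] h [ 0.5   -0.081] row [ 0.0303 -0.0246] 0.0391
[0.03 0.72] lens [ 0.589 -0.112] h [ 0.522 -0.049] row [ 0.0334 -0.0194] 0.0387
[0.05 0.85] lens [ 0.605 -0.094] h [ 0.548 -0.022] row [ 0.0357 -0.0138] 0.0383
[0.24 0.85] lens [ 0.592 -0.069] h [0.55  0.013] row [ 0.0168 -0.0304] 0.0347
[0.44 0.85] lens [ 0.585 -0.042] h [0.559 0.047] row [ 0.0223 -0.0266] 0.0347
[0.63 0.85] lens [ 0.582 -0.014] h [0.574 0.078] row [ 0.027  -0.0218] 0.0347
[0.82 0.85] lens [0.585 0.014] h [0.594 0.106] row [ 0.0307 -0.0163] 0.0347
[1.01 0.85] lens [0.593 0.041] h [0.62  0.129] row [ 0.0332 -0.0101] 0.0347
[1.21 0.85] lens [0.607 0.066] h [0.65  0.147] row [ 0.0345 -0.0035] 0.0347
[1.4  0.85] lens [0.624 0.088] h [0.682 0.159] row [0.0346 0.0031] 0.0347
```

```bash
python3 -m handwheel '[{"x":0.014,"y":-0.006,"z":0,"roll":0,"grip":-1},{"x":0.014,"y":-0.006,"z":0,"roll":0,"grip":-1},{"x":0.030,"y":-0.011,"z":0,"roll":0,"grip":-1},{"x":0.030,"y":-0.0246,"z":0,"roll":0,"grip":-1},{"x":0.0334,"y":-0.0194,"z":0,"roll":0,"grip":-1}]'
python3 - <<'E'
from h import *
path([(.05,.85),(1.4,.85)],[1,7])
print(robot.state()['wrist_force'],robot.state()['ee_pos'])
E
```

```text
time_s: 2.62
ee_pos: [0.5227, -0.0484, 0.3052]
tool_rot: [0.975, 0.221, 0.001, 0.001]
wrist_force: [1.5, -4.8, -7.3]
opening: 0.241
now b,f [0.03321932 0.72233363]
[0.05 0.85] lens [ 0.605 -0.094] h [ 0.548 -0.022] row [ 0.0343 -0.0132] 0.0367
[0.24 0.85] lens [ 0.592 -0.069] h [0.55  0.013] row [ 0.0168 -0.0304] 0.0347
[0.44 0.85] lens [ 0.585 -0.042] h [0.559 0.047] row [ 0.0223 -0.0266] 0.0347
[0.63 0.85] lens [ 0.582 -0.014] h [0.574 0.078] row [ 0.027  -0.0218] 0.0347
[0.82 0.85] lens [0.585 0.014] h [0.594 0.106] row [ 0.0307 -0.0162] 0.0347
[1.01 0.85] lens [0.593 0.041] h [0.62  0.129] row [ 0.0332 -0.0101] 0.0347
[1.21 0.85] lens [0.607 0.066] h [0.65  0.147] row [ 0.0345 -0.0035] 0.0347
[1.4  0.85] lens [0.624 0.088] h [0.682 0.159] row [0.0346 0.0032] 0.0347
[ 1.53464787 -4.7513874  -7.25624707] [ 0.52270633 -0.0483706   0.30515735]
```

```bash
python3 -m handwheel '[{"x":0.034,"y":-0.013,"z":0,"roll":0,"grip":-1},{"x":0.017,"y":-0.030,"z":0,"roll":0,"grip":-1},{"x":0.022,"y":-0.0266,"z":0,"roll":0,"grip":-1},{"x":0.027,"y":-0.022,"z":0,"roll":0,"grip":-1},{"x":0.031,"y":-0.016,"z":0,"roll":0,"grip":-1}]'
python3 - <<'E'
from h import *
path([(1.4,.85)],[3])
print(robot.state()['wrist_force'],robot.state()['ee_pos'])
E
```

```text
time_s: 3.25
ee_pos: [0.5942, 0.1045, 0.3051]
tool_rot: [0.975, 0.221, -0.0, 0.001]
wrist_force: [1.6, -9.4, -6.6]
opening: 0.244
now b,f [0.8129117  0.85342572]
[1.01 0.85] lens [0.593 0.04 ] h [0.62  0.128] row [ 0.0333 -0.0105] 0.0349
[1.2  0.85] lens [0.606 0.065] h [0.649 0.147] row [ 0.0347 -0.0039] 0.035
[1.4  0.85] lens [0.624 0.088] h [0.682 0.159] row [0.0349 0.0029] 0.035
[ 1.61414705 -9.41507099 -6.55727458] [0.59416348 0.10453447 0.30510471]
```

Finish the parking swing, release, rise, and look.

```bash
python3 -m handwheel '[{"x":0.033,"y":-0.0105,"z":0,"roll":0,"grip":-1},{"x":0.035,"y":-0.004,"z":0,"roll":0,"grip":-1},{"x":0.035,"y":0.003,"z":0,"roll":0,"grip":-1},{"x":0,"y":0,"z":0,"roll":0,"grip":0.2},{"x":0,"y":0,"z":0,"roll":0,"grip":0.2}]'
python3 -m handwheel '[{"x":0,"y":0,"z":0,"roll":0,"grip":0.2},{"x":0,"y":0,"z":-0.05,"roll":0,"grip":0.2},{"x":0,"y":0,"z":-0.06,"roll":0,"grip":0.2},{"x":0,"y":0,"z":0,"roll":0,"grip":0.4}]'
python3 - <<'E'
from h import *
to([.45,-.2,.42])
for n in('scene','side','wrist'): snap(n,n+'2')
p=cv2.imread('pics/scene2.png'); cv2.imwrite('pics/scz2.png',cv2.resize(p[120:320,120:390],None,fx=2.9,fy=2.9,interpolation=cv2.INTER_CUBIC))
E
```

```text
time_s: 3.88
ee_pos: [0.6818, 0.1596, 0.3056]
tool_rot: [0.975, 0.221, 0.001, -0.0]
wrist_force: [-0.3, -0.0, -0.5]
opening: 0.601
time_s: 4.38
ee_pos: [0.6832, 0.1597, 0.4219]
tool_rot: [0.975, 0.221, 0.006, 0.0]
wrist_force: [0.7, -0.2, 0.1]
opening: 0.702
t 4.375 pos [0.6832 0.1597 0.4219] tool delta [-0.3655  0.224  -0.0017] len 0.42868073102904386 xdir [0.9023 0.431  0.0116] F [ 0.7082 -0.1951  0.0724] open 0.7016996326273405 q [0.2126 0.4109 1.2708 0.0001 1.448  1.3377]
```

View pics/scz2.png

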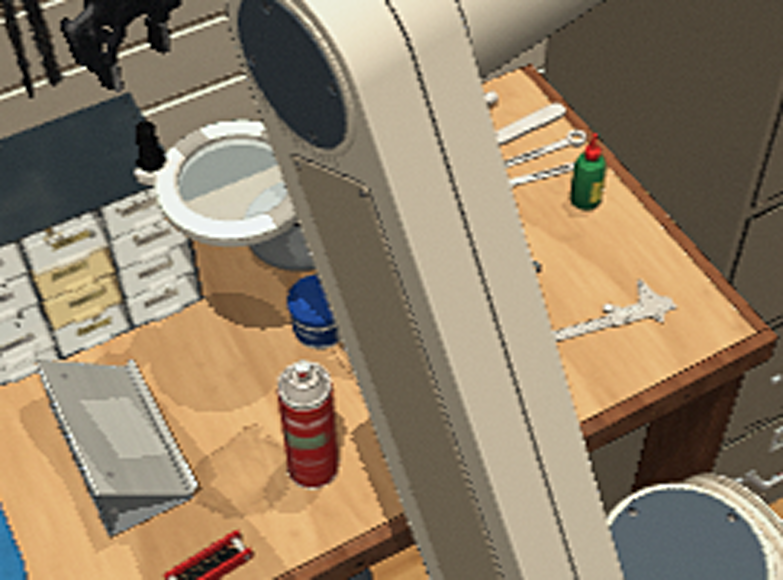

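View pics/wrist2.png

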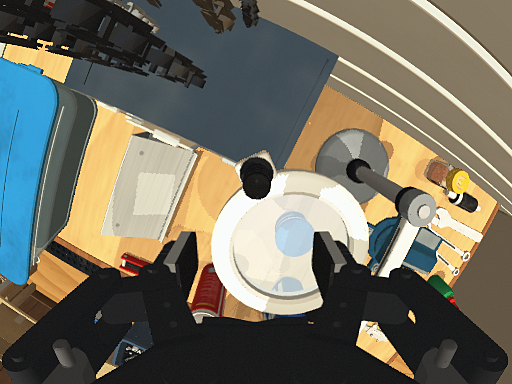

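View pics/side2.png

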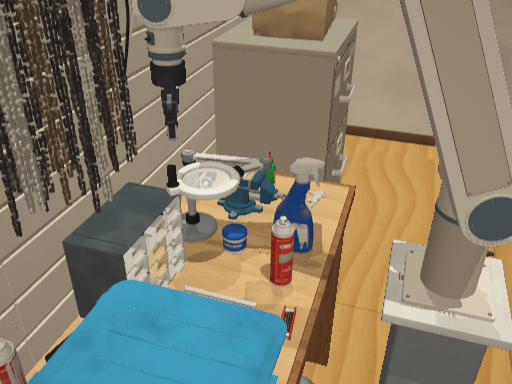

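```bash
python3 - <<'E'
from h import *
for u,v in [(292,241),(353,225),(330,227),(343,217),(346,231)]: print(onplane('scene',u,v,.004))
to([.40,-.25,.36])
E
python3 -m handwheel '[{"x":-0.052,"y":0.032,"z":0,"roll":0,"grip":0.4},{"x":-0.052,"y":0.032,"z":0,"roll":0,"grip":0.4},{"x":-0.052,"y":0.032,"z":0,"roll":0,"grip":0.4},{"x":-0.052,"y":0.032,"z":0,"roll":0,"grip":0.4},{"x":-0.052,"y":0.032,"z":0,"roll":0,"grip":0.4}]'
python3 -m handwheel '[{"x":-0.052,"y":0.032,"z":0,"roll":0,"grip":0.4},{"x":-0.052,"y":0.032,"z":0,"roll":0,"grip":0.4},{"x":-0.050,"y":0.030,"z":0,"roll":0,"grip":0.4},{"x":0,"y":0,"z":0,"roll":0,"grip":0.4}]'
python3 - <<'E'
from h import *
to([.40,-.25,.36])
for n in('wrist',): snap(n,n+'3')
E
```

```text
[ 0.44240128 -0.13523923  0.004     ]
[ 0.3946151  -0.35806454  0.004     ]
[ 0.42724625 -0.28260795  0.004     ]
[ 0.44078341 -0.34836551  0.004     ]
[ 0.38565212 -0.32120662  0.004     ]
t 4.525 pos [0.681  0.1592 0.4142] tool delta [-0.4299  0.2481  0.0543] len 0.49935692892606504 xdir [ 0.9023  0.4311 -0.0004] F [-0.1294  0.34   -0.4315] open 0.6961889237654226 q [0.2126 0.4166 1.2788 0.0001 1.4466 1.3377]
time_s: 5.15
ee_pos: [0.514, -0.0982, 0.4127]
tool_rot: [0.975, 0.221, -0.001, -0.001]
wrist_force: [0.6, -0.5, 0.0]
opening: 0.701
time_s: 5.65
ee_pos: [0.4149, -0.2504, 0.4129]
tool_rot: [0.976, 0.218, -0.001, -0.001]
wrist_force: [0.2, -0.7, -0.2]
opening: 0.7
t 5.65 pos [ 0.4149 -0.2504  0.4129] tool delta [-0.0132 -0.0067  0.0529] len 0.054925393236129105 xdir [ 0.9046  0.4263 -0.002 ] F [ 0.2283 -0.6638 -0.1602] open 0.6998911059850876 q [-0.5672  0.0546  1.7457 -0.0006  1.344   0.5633]
```

View pics/wrist3.png

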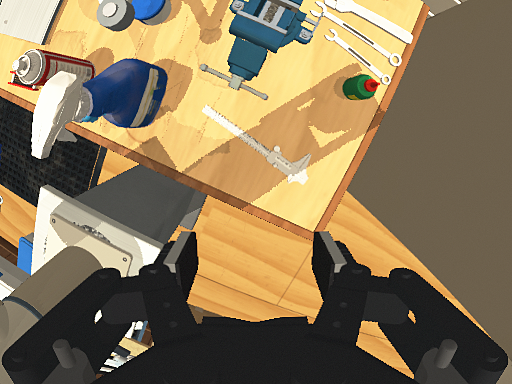

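```bash
python3 - <<'E'
import cv2
p=cv2.imread('pics/wrist3.png'); cv2.imwrite('pics/wz3.png',cv2.resize(p[90:200,190:330],None,fx=5.4,fy=5.4,interpolation=cv2.INTER_CUBIC))
E
```

```text
(no output)
```

View pics/wz3.png

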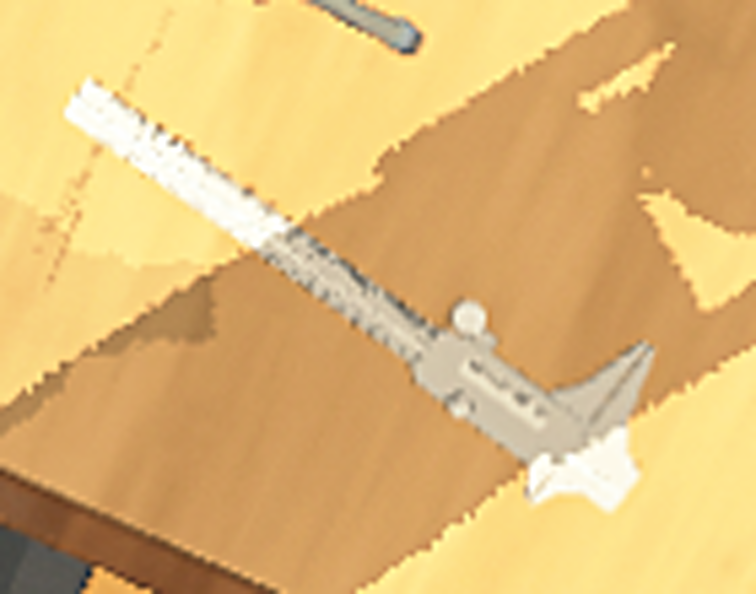

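```bash
python3 - <<'E'
from h import *
s=robot.state()
f=lambda u,v,h:wray(190+(u+.5)/5.4-.5,90+(v+.5)/5.4-.5,h,s)
E=f(77,98,.003);J=f(275,242,.003);S0=f(425,358,.005);S=f(480,388,.006);T=f(645,347,.003);E2=f(625,475,.003)
for n in 'E J S0 S T E2'.split(): print(n,eval(n))
for a in (J,S0):
    d=a-E;d/=np.linalg.norm(d);print(d[:2],'S pred',E+.166*d)
print(np.linalg.norm(E2-E), np.linalg.norm(S-E))
# mask-based axis: brightness ridge
d=(S-E);d/=np.linalg.norm(d);n=np.array([-d[1],d[0],0]);print('tip rel S',(T-S)@d,(T-S)@n)
E
```

```text
E [ 0.4474482  -0.13413094  0.003     ]
J [ 0.43103839 -0.21342249  0.003     ]
S0 [ 0.41747516 -0.27432155  0.005     ]
S [ 0.41641617 -0.29502966  0.006     ]
T [ 0.45273827 -0.3392604   0.003     ]
E2 [ 0.41079229 -0.35327973  0.003     ]
[-0.20266081 -0.979249  ] S pred [ 0.41380651 -0.29668628  0.003     ]
[-0.20905654 -0.97780405] S pred [ 0.41274481 -0.29644642  0.00531564]
0.22219326379028403 0.16389137852002256
tip rel S 0.0364907614472184 0.04403373623339799
```

```bash
python3 -m handwheel '[{"x":0,"y":0,"z":0,"roll":-10.6,"grip":0.2},{"x":0,"y":0,"z":0,"roll":-10.6,"grip":0.2},{"x":0,"y":0,"z":0.04,"roll":-10.6,"grip":0.2},{"x":0,"y":0,"z":0.05,"roll":-10.6,"grip":0.2},{"x":0,"y":0,"z":0.05,"roll":-10.5,"grip":0.2}]'
python3 -m handwheel '[{"x":0,"y":0,"z":0,"roll":0,"grip":0.2}]'
python3 - <<'E'
from h import *
to([.414,-.2965,.15])
snap('wrist','wrist4')
E
```

```text
time_s: 6.32
ee_pos: [0.418, -0.2466, 0.2724]
tool_rot: [0.772, 0.635, 0.0, -0.0]
wrist_force: [1.3, 0.1, -0.3]
opening: 0.606
time_s: 6.45
ee_pos: [0.4159, -0.2456, 0.2707]
tool_rot: [0.775, 0.632, -0.001, -0.004]
wrist_force: [-0.1, 0.1, 0.5]
opening: 0.6
t 6.45 pos [ 0.4159 -0.2456  0.2707] tool delta [-0.0507  0.0094  0.1204] len 0.130992842506102 xdir [0.2003 0.9797 0.0035] F [-0.0631  0.0765  0.5058] open 0.6004070822585036 q [-0.5582  0.1985  1.9176  0.0004  1.0348 -0.3567]
```

View pics/wrist4.png

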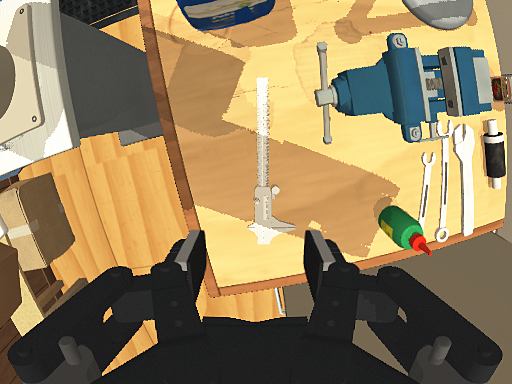

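```bash
python3 - <<'E'
from h import *
p=cv2.imread('pics/wrist4.png'); cv2.imwrite('pics/wz4.png',cv2.resize(p[65:255,220:310],None,fx=3.1,fy=3.1,interpolation=cv2.INTER_CUBIC)); cv2.imwrite('pics/wz4b.png',cv2.resize(p[170:250,235:305],None,fx=7,fy=7,interpolation=cv2.INTER_CUBIC))
s=robot.state()
E=wray(262.5,78,.003,s);B=wray(263,170,.003,s);S=wray(264,206,.006,s)
d=B-E;d/=np.linalg.norm(d);print(E,B,S,d,E+.166*d,np.linalg.norm(S-E))
E
```

```text
[ 0.44974725 -0.13741891  0.003     ] [ 0.42616608 -0.25609564  0.003     ] [ 0.41778874 -0.30453224  0.006     ] [-0.19489079 -0.98082495  0.        ] [ 0.41739538 -0.30023585  0.003     ] 0.17016818821120025
```

View pics/wz4b.png

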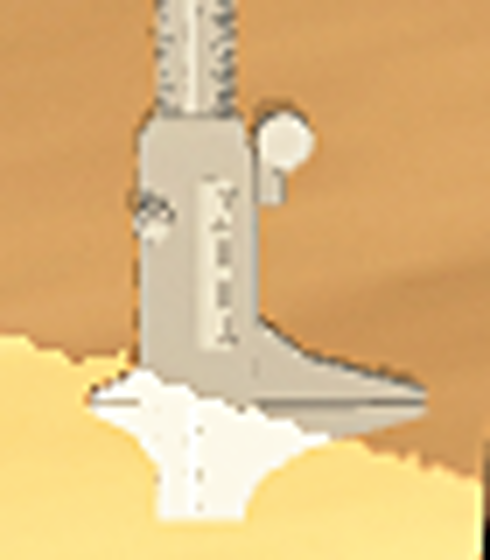

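```bash
python3 -m handwheel '[{"x":-0.027,"y":0.006,"z":0.045,"roll":0,"grip":0.2},{"x":-0.026,"y":0.0055,"z":0.045,"roll":0,"grip":0.2},{"x":0,"y":0,"z":0.05,"roll":0,"grip":0.1},{"x":0,"y":0,"z":0.02,"roll":0,"grip":0.0},{"x":0,"y":0,"z":0,"roll":0,"grip":0.0}]'
python3 - <<'E'
from h import *
to([.4165,-.300,.035])
snap('wrist','wrist5')
E
```

```text
time_s: 7.12
ee_pos: [0.4193, -0.3026, 0.1148]
tool_rot: [0.775, 0.631, 0.0, -0.0]
wrist_force: [0.2, -0.1, 0.1]
opening: 0.499
t 7.125 pos [ 0.4193 -0.3026  0.1148] tool delta [ 0.002  -0.0033  0.0798] len 0.07987286480143249 xdir [0.2027 0.9792 0.0001] F [ 0.1584 -0.0546  0.1426] open 0.4990269082854355 q [-0.6482  0.4847  1.9533  0.0001  0.7038 -0.4442]
```

View pics/wrist5.png

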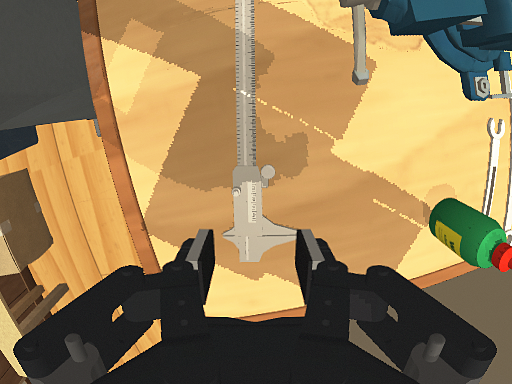

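```bash
python3 - <<'E'
from h import *
p=cv2.imread('pics/wrist5.png'); cv2.imwrite('pics/wz5.png',cv2.resize(p[150:280,190:320],None,fx=4,fy=4,interpolation=cv2.INTER_CUBIC))
s=robot.state()
for u,v,h in [(246.5,20,.003),(247.5,110,.003),(248,166,.006),(248.5,198,.006),(234,198,.006),(263,198,.006),(248.5,262,.003)]: print(u,v,wray(u,v,h,s))
E
```

```text
246.5 20 [ 0.44281999 -0.16295992  0.003     ]
247.5 110 [ 0.42902535 -0.23351357  0.003     ]
248 166 [ 0.42056922 -0.27583838  0.006     ]
248.5 198 [ 0.41559012 -0.30117105  0.006     ]
234 198 [ 0.40428086 -0.29882698  0.006     ]
263 198 [ 0.42687868 -0.30351794  0.006     ]
248.5 262 [ 0.40310962 -0.35916137  0.003     ]
```

View pics/wz5.png

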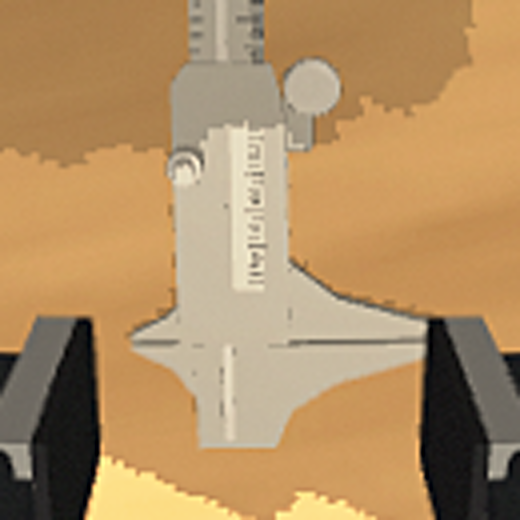

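```bash
python3 -m handwheel '[{"x":-0.0015,"y":-0.0047,"z":0.045,"roll":0,"grip":0.0},{"x":0,"y":0,"z":0.033,"roll":0,"grip":-0.2},{"x":0,"y":0,"z":0,"roll":0,"grip":-0.25},{"x":0,"y":0,"z":0,"roll":0,"grip":-0.25}]'
python3 - <<'E'
from h import *
to([.4144,-.3031,.027])
snap('wrist','wrist6')
E
```

```text
time_s: 7.68
ee_pos: [0.415, -0.3039, 0.0384]
tool_rot: [0.775, 0.632, 0.0, 0.002]
wrist_force: [-0.1, 1.4, -0.1]
opening: 0.378
t 7.675 pos [ 0.415  -0.3039  0.0384] tool delta [ 0.0007 -0.0008  0.0114] len 0.011423720828057924 xdir [ 0.2007  0.9797 -0.0014] F [-0.1121  1.4232 -0.132 ] open 0.3781316922498324 q [-0.6552  0.6237  1.9743  0.      0.5403 -0.4532]
```

View pics/wrist6.png

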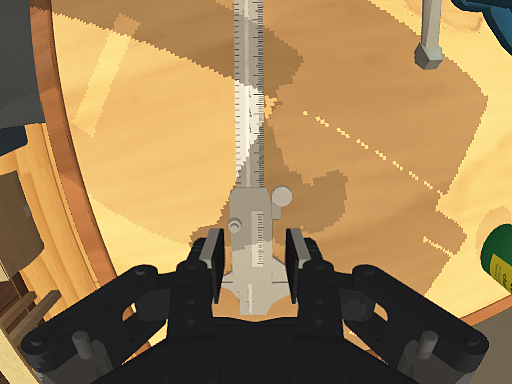

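```bash
python3 -m handwheel '[{"x":0,"y":-0.001,"z":0.006,"roll":0,"grip":-0.3},{"x":0,"y":0,"z":0.004,"roll":0,"grip":-0.35},{"x":0,"y":0,"z":0,"roll":0,"grip":-0.35}]'
python3 - <<'E'
from h import *
to([.4144,-.3031,.027])
E
```

```text
time_s: 8.1
ee_pos: [0.4124, -0.3027, 0.0262]
tool_rot: [0.775, 0.632, -0.0, -0.0]
wrist_force: [-0.5, -0.7, 0.2]
opening: 0.325
t 8.1 pos [ 0.4124 -0.3027  0.0262] tool delta [-0.      0.0021 -0.0008] len 0.002233179598034373 xdir [0.2004 0.9797 0.0002] F [-0.455  -0.7047  0.18  ] open 0.3248794247903311 q [-0.6564  0.6462  1.9781 -0.      0.5177 -0.4547]
```

```bash
python3 -m handwheel '[{"x":0,"y":0,"z":0,"roll":0,"grip":-1},{"x":0,"y":0,"z":0,"roll":0,"grip":-1},{"x":0,"y":0,"z":0,"roll":0,"grip":-1}]' 60
python3 - <<'E'
from h import *
to([.4144,-.3031,.027])
E
```

```text
time_s: 8.48
ee_pos: [0.4125, -0.3027, 0.0266]
tool_rot: [0.775, 0.632, -0.0, -0.0]
wrist_force: [-1.1, 1.6, 5.5]
opening: 0.227
t 8.475 pos [ 0.4125 -0.3027  0.0266] tool delta [ 0.      0.002  -0.0004] len 0.002016333686048213 xdir [0.2003 0.9797 0.    ] F [-1.0716  1.5533  5.5152] open 0.2270640985657479 q [-0.6564  0.6455  1.9781 -0.      0.5182 -0.4547]
```

```bash
python3 -m handwheel '[{"x":0,"y":0,"z":-0.02,"roll":0,"grip":-1},{"x":0,"y":0,"z":-0.03,"roll":0,"grip":-1},{"x":0,"y":0,"z":0,"roll":0,"grip":-1}]'
python3 - <<'E'
from h import *
to([.4144,-.3031,.027])
snap('wrist','wrist7')
snap('scene','scene7')
E
```

```text
time_s: 8.85
ee_pos: [0.4135, -0.3036, 0.0777]
tool_rot: [0.775, 0.632, 0.0, 0.002]
wrist_force: [-0.5, -0.1, -3.1]
opening: 0.23
t 8.85 pos [ 0.4135 -0.3036  0.0777] tool delta [0.0007 0.0006 0.0507] len 0.050693627068241175 xdir [ 0.2003  0.9797 -0.0016] F [-0.4621 -0.129  -3.1223] open 0.22963982373953756 q [-0.6564  0.5472  1.9739 -0.      0.6168 -0.4547]
```

View pics/wrist7.png

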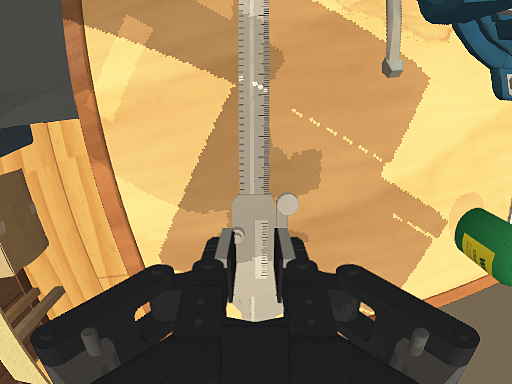

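```bash
python3 -m handwheel '[{"x":0,"y":0,"z":-0.06,"roll":0,"grip":-1},{"x":0,"y":0,"z":-0.06,"roll":0,"grip":-1},{"x":0,"y":0,"z":-0.06,"roll":0,"grip":-1},{"x":0,"y":0,"z":-0.06,"roll":0,"grip":-1},{"x":0,"y":0,"z":-0.06,"roll":0,"grip":-1}]'
python3 - <<'E'
from h import *
to([.46,.10,.40])
p=cv2.imread('pics/scene7.png'); cv2.imwrite('pics/scz7.png',cv2.resize(p[225:320,120:200],None,fx=6,fy=6,interpolation=cv2.INTER_CUBIC))
p=cv2.imread('pics/wrist2.png'); cv2.imwrite('pics/wz2.png',cv2.resize(p[120:250,90:220],None,fx=4.5,fy=4.5,interpolation=cv2.INTER_CUBIC))
E
```

```text
time_s: 9.57
ee_pos: [0.412, -0.3024, 0.3767]
tool_rot: [0.775, 0.632, -0.0, -0.001]
wrist_force: [1.0, -0.7, -1.9]
opening: 0.227
t 9.575 pos [ 0.412  -0.3024  0.3767] tool delta [ 0.4039 -0.0336 -0.0228] len 0.405926661194886 xdir [0.2003 0.9797 0.001 ] F [ 1.0344 -0.6661 -1.9162] open 0.22703259351360539 q [-0.6564  0.1277  1.7452 -0.0001  1.2711 -0.4547]
```

View pics/scz7.png

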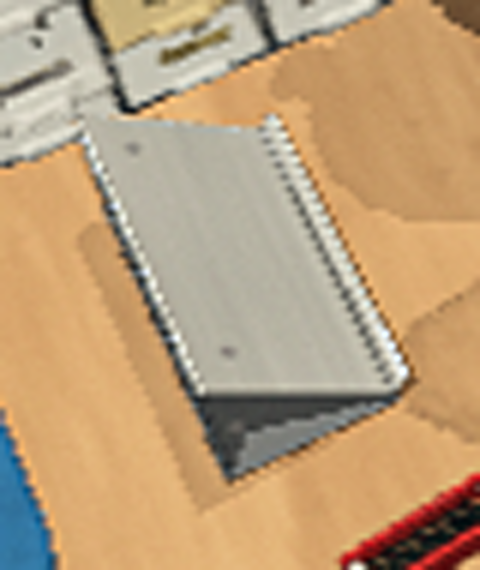

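View pics/wz2.png

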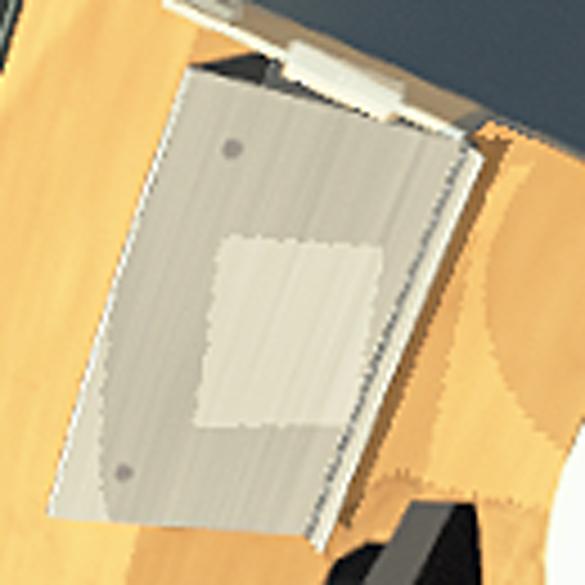

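```bash
python3 - <<'E'
from h import *
s=dict(ee_pos=np.array([.681,.1592,.4145]),tool_rot=np.array([.9754,.2206,0,0]))
w=lambda u,v,h:wray(90+(u+.5)/4.5-.5,120+(v+.5)/4.5-.5,h,s)
c=lambda u,v,h:onplane('scene',120+(u+.5)/6-.5,225+(v+.5)/6-.5,h)
print('wrist foot',w(463,142,.014),w(308,535,.014),'top',w(190,68,.0956),w(50,513,.0956),'liptop',w(480,158,.0237),w(322,550,.0237))
print('scene foot',c(268,135,.014),c(390,390,.014),'top',c(88,130,.0956),c(200,392,.0956),'liptop',c(275,117,.0237),c(410,378,.0237))
E
```

```text
wrist foot [0.63511233 0.25877615 0.014     ] [0.44676208 0.25826773 0.014     ] top [0.63621845 0.34754737 0.0956    ] [0.45017556 0.34846263 0.0956    ] liptop [0.63415958 0.24882387 0.0237    ] [0.44846511 0.24891035 0.0237    ]
scene foot [0.62716263 0.25607488 0.014     ] [0.4461353  0.26014655 0.014     ] top [0.61912481 0.3465325  0.0956    ] [0.44466922 0.35063198 0.0956    ] liptop [0.62967066 0.24924839 0.0237    ] [0.44195138 0.24933678 0.0237    ]
```

```bash
python3 -m handwheel '[{"x":0.060,"y":-0.004,"z":-0.004,"roll":0,"grip":-1},{"x":0.060,"y":-0.004,"z":-0.004,"roll":0,"grip":-1},{"x":0.060,"y":-0.004,"z":-0.004,"roll":0,"grip":-1},{"x":0.060,"y":-0.004,"z":-0.004,"roll":0,"grip":-1},{"x":0.060,"y":-0.004,"z":-0.004,"roll":0,"grip":-1}]'
python3 -m handwheel '[{"x":0,"y":0,"z":0,"roll":-10.2,"grip":-1},{"x":0,"y":0,"z":0,"roll":-10.2,"grip":-1},{"x":0,"y":0,"z":0,"roll":-10.2,"grip":-1},{"x":0,"y":0,"z":0,"roll":-10.2,"grip":-1},{"x":0,"y":0,"z":0,"roll":-10.2,"grip":-1}]'
python3 -m handwheel '[{"x":0,"y":0,"z":0,"roll":-10.2,"grip":-1},{"x":0,"y":0,"z":0,"roll":-10.2,"grip":-1},{"x":0,"y":0,"z":0,"roll":-10.2,"grip":-1},{"x":0,"y":0,"z":0,"roll":-10,"grip":-1},{"x":0,"y":0,"z":0,"roll":-10,"grip":-1}]'
python3 -m handwheel '[{"x":0,"y":0,"z":0,"roll":0,"grip":-1}]'
python3 - <<'E'
from h import *
to([.586,.278,.30])
snap('wrist','wrist8')
E
```

```text
time_s: 10.2
ee_pos: [0.4527, -0.003, 0.395]
tool_rot: [0.775, 0.632, -0.001, -0.001]
wrist_force: [0.8, 0.0, -2.0]
opening: 0.226
time_s: 10.82
ee_pos: [0.4527, -0.0048, 0.3946]
tool_rot: [0.424, 0.906, -0.001, -0.001]
wrist_force: [1.2, -0.2, -2.1]
opening: 0.234
time_s: 11.45
ee_pos: [0.4527, -0.0048, 0.3946]
tool_rot: [-0.003, 1.0, 0.0, -0.001]
wrist_force: [-0.2, 0.5, -1.2]
opening: 0.229
time_s: 11.58
ee_pos: [0.4528, -0.0048, 0.3949]
tool_rot: [0.0, 1.0, 0.0, -0.001]
wrist_force: [0.1, -0.3, -1.8]
opening: 0.227
t 11.575 pos [ 0.4528 -0.0048  0.3949] tool delta [-0.1332  0.2829  0.0946] len 0.3267287938952702 xdir [-1.      0.0008  0.0025] F [ 0.1133 -0.2728 -1.8312] open 0.22722152689797592 q [-0.037   0.0122  1.8297  0.      1.3021 -1.607 ]
```

View pics/wrist8.png

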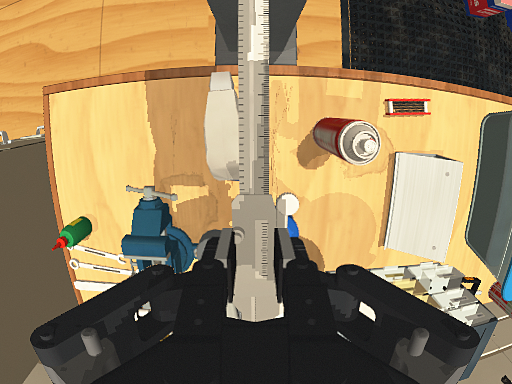

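```bash
python3 - <<'E'
from h import *
s=robot.state()
for u,v,h in [(399,152,.02),(386,248,.02),(464,160,.0956),(455,264,.0956)]: print(wray(u,v,h,s))
p=cv2.imread('pics/wrist8.png'); cv2.imwrite('pics/wz8.png',cv2.resize(p[140:280,370:480],None,fx=4.5,fy=4.5,interpolation=cv2.INTER_CUBIC))
E
python3 -m handwheel '[{"x":-0.028,"y":0.056,"z":0,"roll":0,"grip":-1},{"x":-0.028,"y":0.056,"z":0,"roll":0,"grip":-1},{"x":-0.028,"y":0.056,"z":0,"roll":0,"grip":-1},{"x":-0.028,"y":0.056,"z":0,"roll":0,"grip":-1},{"x":-0.021,"y":0.058,"z":0,"roll":0,"grip":-1}]'
python3 -m handwheel '[{"x":0,"y":0,"z":0.06,"roll":0,"grip":-1},{"x":0,"y":0,"z":0.06,"roll":0,"grip":-1},{"x":0,"y":0,"z":0,"roll":0,"grip":-1}]'
python3 - <<'E'
from h import *
to([.586,.278,.1025])
snap('wrist','wrist9');snap('scene','scene9');snap('side','side9')
E
```

```text
[0.4459074  0.25640505 0.02      ]
[0.6351816  0.25419493 0.02      ]
[0.4439398  0.35177177 0.0956    ]
[0.64364253 0.37974147 0.0956    ]
time_s: 12.25
ee_pos: [0.5865, 0.2787, 0.3952]
tool_rot: [0.002, 1.0, -0.0, -0.0]
wrist_force: [1.0, 0.0, -1.7]
opening: 0.229
time_s: 12.62
ee_pos: [0.5825, 0.2757, 0.2705]
tool_rot: [0.001, 1.0, -0.002, -0.005]
wrist_force: [-0.3, 0.7, -0.6]
opening: 0.23
t 12.625 pos [0.5825 0.2757 0.2705] tool delta [-0.0053  0.0032  0.1679] len 0.168046902438898 xdir [-0.9999  0.0017  0.0108] F [-0.251   0.6542 -0.5502] open 0.229545155533103 q [ 0.4236  0.4418  1.5648 -0.      1.1469 -1.1456]
```

View pics/wz8.png

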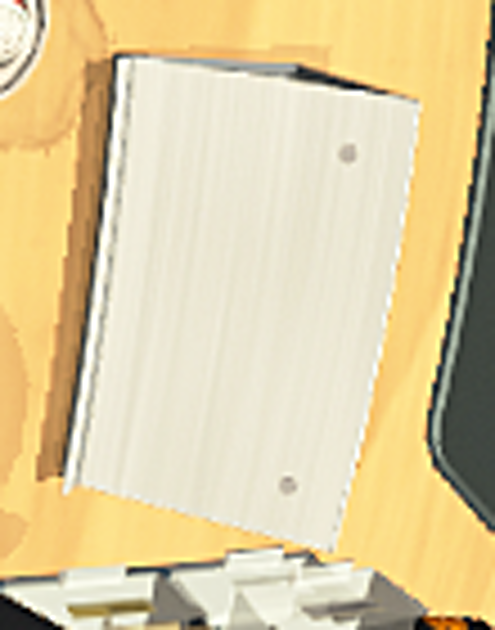

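View pics/wrist9.png

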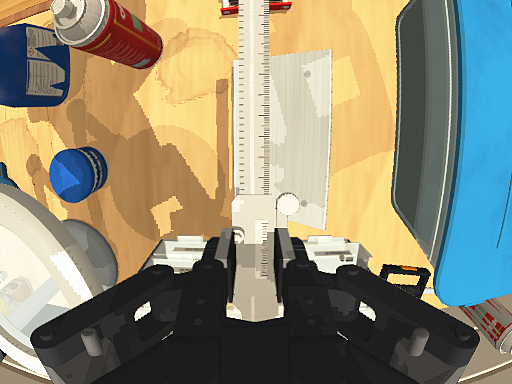

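View pics/scene9.png

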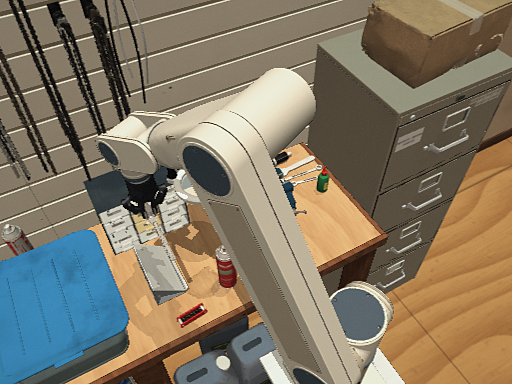

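```bash
python3 -m handwheel '[{"x":0,"y":0,"z":0.045,"roll":0,"grip":-1},{"x":0,"y":0,"z":0.045,"roll":0,"grip":-1},{"x":0,"y":0,"z":0.04,"roll":0,"grip":-1},{"x":0,"y":0,"z":0.02,"roll":0,"grip":-1},{"x":0,"y":0,"z":0,"roll":0,"grip":-1}]'
python3 - <<'E'
from h import *
to([.586,.278,.1025])
snap('wrist','wrist10');snap('scene','scene10');snap('side','side10')
p=cv2.imread('pics/scene10.png'); cv2.imwrite('pics/scz10.png',cv2.resize(p[150:320,70:230],None,fx=4,fy=3.5,interpolation=cv2.INTER_CUBIC))
E
```

```text
time_s: 13.4
ee_pos: [0.5863, 0.277, 0.1271]
tool_rot: [-0.0, 1.0, 0.0, 0.0]
wrist_force: [0.6, -0.4, -2.2]
opening: 0.227
t 13.4 pos [0.5863 0.277  0.1271] tool delta [0.0003 0.001  0.0246] len 0.024590031156506365 xdir [-1.     -0.0001 -0.0006] F [ 0.6141 -0.4468 -2.1534] open 0.22737233223151632 q [ 0.423   0.6145  1.6494  0.      0.877  -1.148 ]
```

View pics/wrist10.png

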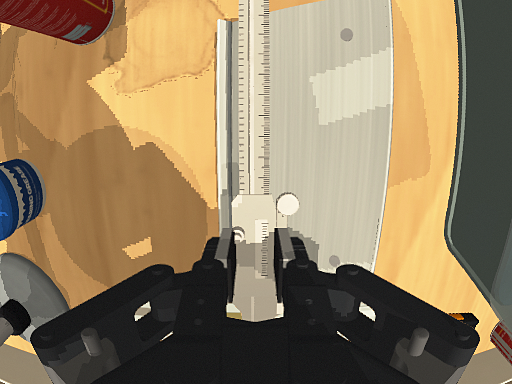

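View pics/scz10.png

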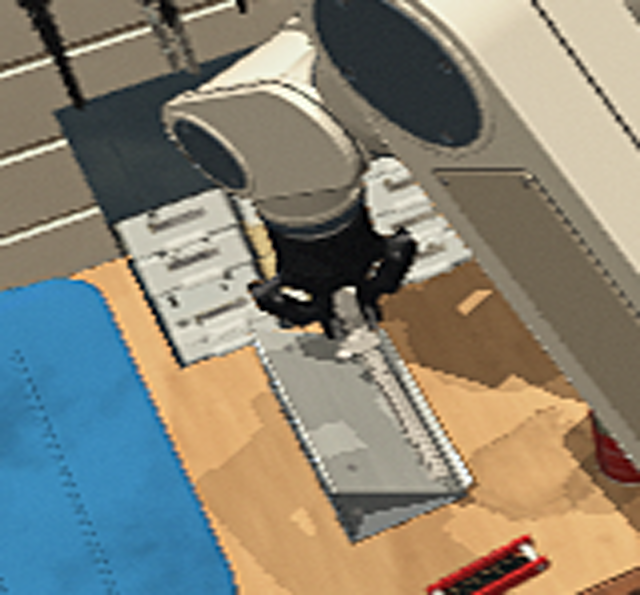

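```bash
python3 - <<'E'
from h import *
p=cv2.imread('pics/wrist10.png'); cv2.imwrite('pics/wz10.png',cv2.resize(p[10:130,200:290],None,fx=5,fy=5,interpolation=cv2.INTER_CUBIC))
s=robot.state()
for u,v,h in [(217,30,.0237),(217,100,.0237),(226,30,.014),(228,30,.014),(230,30,.014),(216,20,.02),(347,34,.085)]: print(u,v,wray(u,v,h,s))
E
```

```text
217 30 [0.45665198 0.25042806 0.0237    ]
217 100 [0.51067295 0.25050138 0.0237    ]
226 30 [0.45420128 0.25622495 0.014     ]
228 30 [0.4542547  0.25777444 0.014     ]
230 30 [0.45430416 0.25932211 0.014     ]
216 20 [0.44726502 0.24910562 0.02      ]
347 34 [0.4738457  0.32895644 0.085     ]
```

View pics/wz10.png

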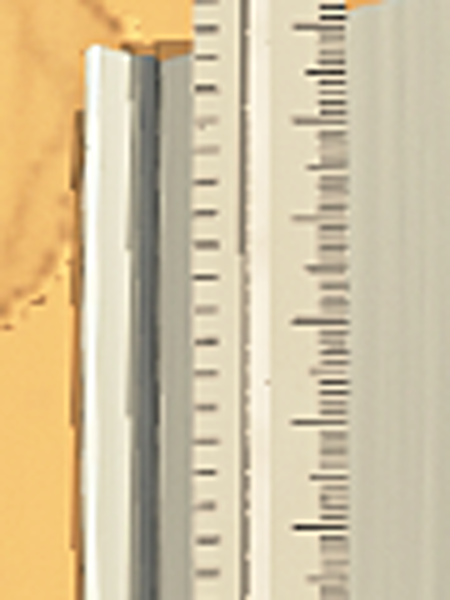

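```bash
python3 -m handwheel '[{"x":0,"y":0.002,"z":0.014,"roll":0,"grip":-1},{"x":0,"y":0,"z":0.0095,"roll":0,"grip":-1},{"x":0,"y":0,"z":0,"roll":0,"grip":-1},{"x":0,"y":0,"z":0,"roll":0,"grip":-1}]'
python3 - <<'E'
from h import *
to([.586,.279,.1035])
E
```

```text
time_s: 14.05
ee_pos: [0.5856, 0.2789, 0.1027]
tool_rot: [-0.0, 1.0, -0.0, -0.0]
wrist_force: [-0.4, -0.6, -1.4]
opening: 0.227
t 14.05 pos [0.5856 0.2789 0.1027] tool delta [-0.0004  0.0001 -0.0008] len 0.0009269484642330496 xdir [-1.     -0.0008  0.0003] F [-0.3588 -0.5539 -1.3643] open 0.22728211492150635 q [ 0.4261  0.6491  1.6555  0.      0.8372 -1.1455]
```

```bash
python3 -m handwheel '[{"x":0,"y":0,"z":0,"roll":0,"grip":0},{"x":0,"y":0,"z":0,"roll":0,"grip":0},{"x":0,"y":0,"z":0,"roll":0,"grip":0},{"x":0,"y":0,"z":0,"roll":0,"grip":0}]'
python3 - <<'E'
from h import *
to([.586,.279,.1035])
snap('wrist','wrist11')
E
```

```text
time_s: 14.55
ee_pos: [0.5857, 0.2789, 0.103]
tool_rot: [-0.0, 1.0, 0.0, 0.0]
wrist_force: [-0.8, 0.7, 0.9]
opening: 0.495
t 14.55 pos [0.5857 0.2789 0.103 ] tool delta [-0.0003  0.0001 -0.0005] len 0.0006083407096054012 xdir [-1.     -0.0007 -0.0002] F [-0.8415  0.7376  0.8964] open 0.495435951764306 q [ 0.426   0.6486  1.6556  0.      0.8372 -1.1455]
```

View pics/wrist11.png

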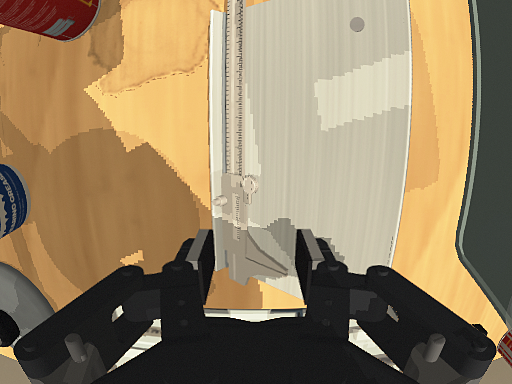

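```bash
python3 -m handwheel '[{"x":0,"y":0,"z":-0.05,"roll":0,"grip":0},{"x":0,"y":0,"z":-0.06,"roll":0,"grip":0},{"x":0,"y":0,"z":-0.06,"roll":0,"grip":0},{"x":0,"y":0,"z":0,"roll":0,"grip":0},{"x":0,"y":0,"z":0,"roll":0,"grip":0}]'
python3 - <<'E'
from h import *
to([.586,.279,.1035])
snap('wrist','wrist12')
p=cv2.imread('pics/wrist12.png'); cv2.imwrite('pics/wz12.png',cv2.resize(p[60:280,190:350],None,fx=3.5,fy=2.7,interpolation=cv2.INTER_CUBIC))
E
```

```text
time_s: 15.22
ee_pos: [0.5852, 0.2787, 0.2727]
tool_rot: [-0.0, 1.0, -0.0, -0.0]
wrist_force: [-0.4, -0.7, -0.4]
opening: 0.5
t 15.225 pos [0.5852 0.2787 0.2727] tool delta [-0.0008  0.0003  0.1692] len 0.16915283456530755 xdir [-1.     -0.0008  0.0001] F [-0.3987 -0.7332 -0.4382] open 0.5003387451058912 q [ 0.4261  0.4404  1.5617  0.      1.1397 -1.1455]
```

View pics/wrist12.png

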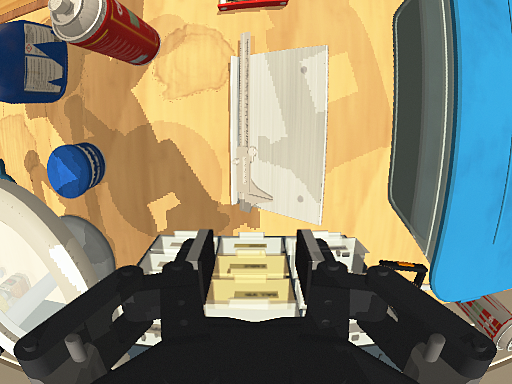

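View pics/wz12.png

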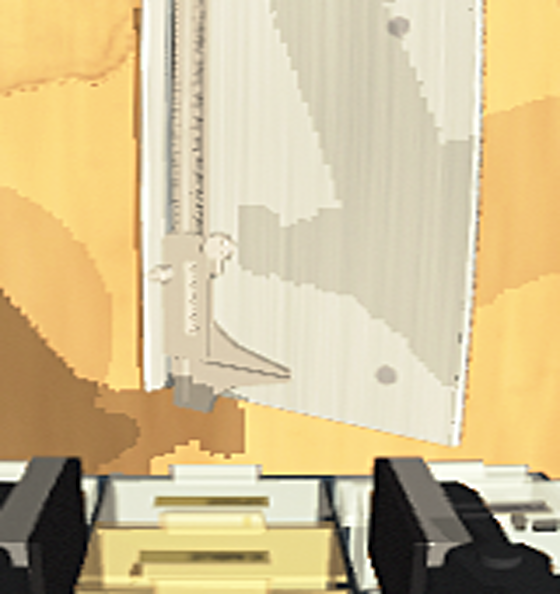

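```bash
python3 - <<'E'
from h import *
p=cv2.imread('pics/wrist12.png'); cv2.imwrite('pics/wz12b.png',cv2.resize(p[25:125,215:275],None,fx=6,fy=6,interpolation=cv2.INTER_CUBIC))
cv2.imwrite('pics/wz12c.png',cv2.resize(p[120:220,215:275],None,fx=6,fy=6,interpolation=cv2.INTER_CUBIC))
s=robot.state()
for u,v,h in [(246,33,.028),(238,213,.022),(245,178,.022)]: print(u,v,wray(u,v,h,s))
E
```

```text
246 33 [0.41848551 0.26851961 0.028     ]
238 213 [0.64622356 0.25713734 0.022     ]
245 178 [0.5994283  0.26670308 0.022     ]
```

View pics/wz12b.png

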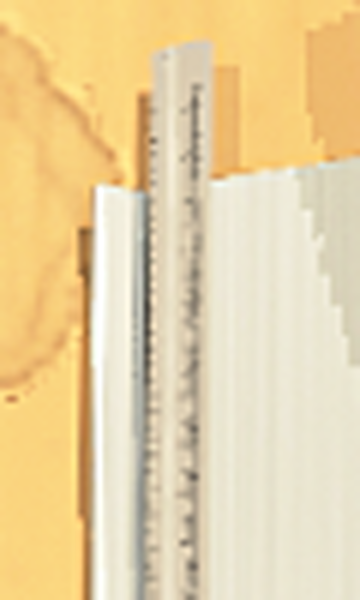

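View pics/wz12c.png

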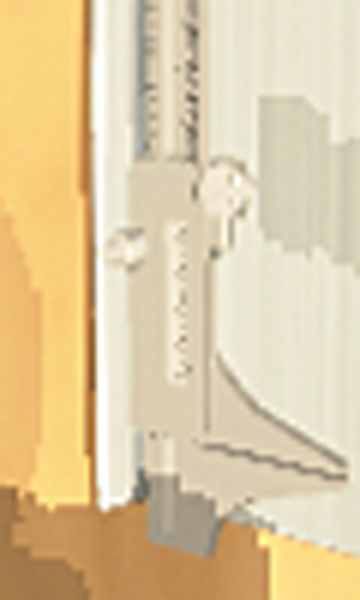

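```bash
python3 -m handwheel '[{"x":0.03,"y":-0.006,"z":0.03,"roll":0,"grip":0},{"x":0.03,"y":-0.006,"z":0.03,"roll":0,"grip":0},{"x":0,"y":0,"z":0,"roll":0,"grip":0}]'
python3 - <<'E'
from h import *
to([.56,.27,.2])
snap('wrist','wrist13')
p=cv2.imread('pics/wrist13.png'); cv2.imwrite('pics/wz13.png',cv2.resize(p[0:300,200:300],None,fx=6,fy=2,interpolation=cv2.INTER_CUBIC))
E
```

```text
time_s: 15.65
ee_pos: [0.5212, 0.2651, 0.2084]
tool_rot: [-0.001, 1.0, -0.002, -0.005]
wrist_force: [-0.3, 0.9, 0.4]
opening: 0.5
t 15.65 pos [0.5212 0.2651 0.2084] tool delta [-0.0389  0.0049  0.008 ] len 0.04000116849247597 xdir [-1.     -0.0012  0.0092] F [-0.2528  0.8536  0.4102] open 0.49986615391317374 q [ 0.4501  0.4276  1.7506  0.0001  0.9735 -1.122 ]
```

View pics/wrist13.png

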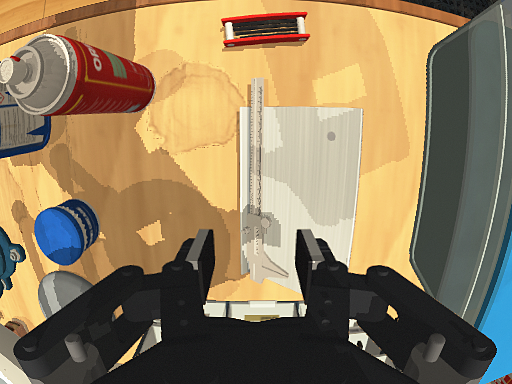

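View pics/wz13.png

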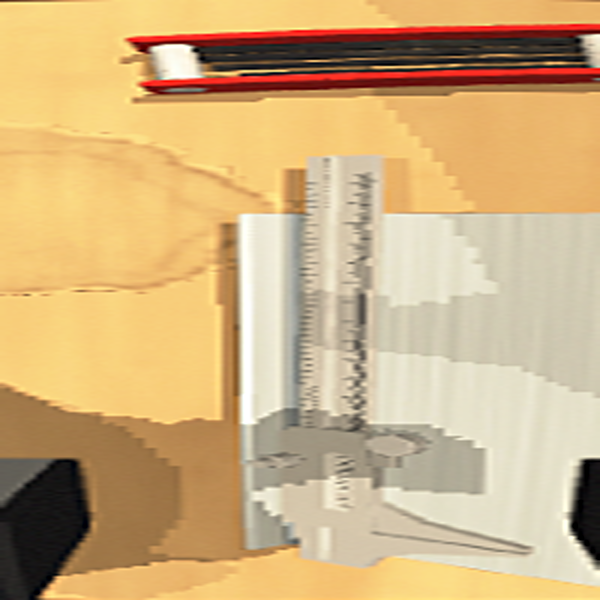

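```bash
python3 - <<'E'
from h import *
p=cv2.imread('pics/wrist13.png')
a=cv2.resize(p[105:135,235:270],None,fx=16,fy=9,interpolation=cv2.INTER_CUBIC)
b=cv2.resize(p[185:215,235:270],None,fx=16,fy=9,interpolation=cv2.INTER_CUBIC)
cv2.imwrite('pics/wz13b.png',np.vstack([a,np.zeros((10,560,3),np.uint8),b]))
E
```

```text
(no output)
```

View pics/wz13b.png

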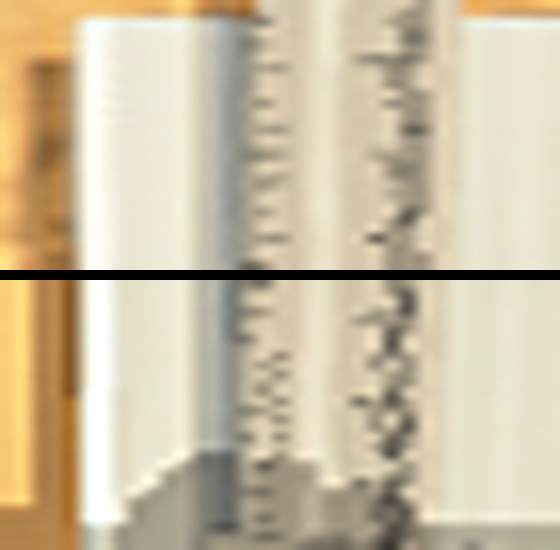

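```bash
cat >> h.py <<'E'
def wboard(u,v,zb,s,O=(.5415,.259,.014)):
    a=wray(u,v,.0,s);b=wray(u,v,.1,s);c,sn=np.cos(np.radians(42)),np.sin(np.radians(42));O=np.array(O)
    X=np.array([0,c,sn]);Z=np.array([0,-sn,c]);t=(zb-(a-O)@Z)/((b-a)@Z);q=a+t*(b-a)-O
    return q@X,-q[0],q@Z
E
python3 - <<'E'
from h import *
s=robot.state()
for n,u,v,z in [('beamL far',250.5,120,.003),('beamL near',249.9,200,.003),('beamR far',263.7,120,.003),('beamR near',261.6,200,.003),('liptop far',239.9,120,.013),('liptop near',240,200,.013),('slider L',247,220,.006),('tip',288,275,.003),('beamend',257,79,.003),('jawend',257,284,.003)]: print(n,np.round(wboard(u-.5,v-.5,z,s),4))
E
```

```text
beamL far [0.0061 0.0784 0.003 ]
beamL near [ 0.0049 -0.0071  0.003 ]
beamR far [0.0238 0.0787 0.003 ]
beamR near [ 0.0216 -0.0037  0.003 ]
liptop far [0.0007 0.0786 0.013 ]
liptop near [-0.0002 -0.0059  0.013 ]
slider L [ 0.0032 -0.0297  0.006 ]
tip [ 0.0595 -0.0791  0.003 ]
beamend [0.015  0.1203 0.003 ]
jawend [ 0.0156 -0.109   0.003 ]
```

```bash
python3 - <<'E'
from h import *
for P in [(.728,-.015),(.731,-.017),(.725,-.013)]:
    P=np.array(P);q=ik((.585,.265),.18,P);e,l,h=fk(*q,P);print(P,'q',q,'elbow',e,'lens',l,'handle',h)
s=robot.state();print(ik((.6818,.1596)))
to([.682,.159,.40])
E
```

```text
[ 0.728 -0.015] q (np.float64(2.078099881449383), np.float64(-0.22991156262267798)) elbow [0.53570731 0.09188088] lens [0.585 0.265] handle [0.61019404 0.35348311]
[ 0.731 -0.017] q (np.float64(2.083425527073033), np.float64(-0.25581120931411605)) elbow [0.53927925 0.09090344] lens [0.585 0.265] handle [0.60836839 0.35398269]
[ 0.725 -0.013] q (np.float64(2.0731338501756165), np.float64(-0.20450327228054355)) elbow [0.53217891 0.09292463] lens [0.585 0.265] handle [0.61199745 0.35294963]
(np.float64(1.400769767059401), np.float64(0.8481176637439223))
t 15.7 pos [0.5238 0.2661 0.2104] tool delta [-0.1572 -0.1077 -0.1901] len 0.2691639824462633 xdir [-1.     -0.0012  0.0047] F [-0.2501  0.215   0.996 ] open 0.4999084033238434 q [ 0.4498  0.427   1.7461 -0.      0.9738 -1.1221]
```

```bash
python3 -m handwheel '[{"x":0,"y":0,"z":-0.06,"roll":0,"grip":0.2},{"x":0,"y":0,"z":-0.06,"roll":0,"grip":0.2},{"x":-0.02,"y":-0.02,"z":-0.055,"roll":0,"grip":0.2},{"x":-0.045,"y":-0.03,"z":-0.016,"roll":0,"grip":0.2},{"x":-0.045,"y":-0.03,"z":0,"roll":0,"grip":0.2}]'
python3 -m handwheel '[{"x":-0.047,"y":-0.028,"z":0,"roll":0,"grip":0.2},{"x":0,"y":0,"z":0,"roll":0,"grip":0.2},{"x":0,"y":0,"z":0,"roll":0,"grip":0.2}]'
python3 - <<'E'
from h import *
to([.682,.159,.304])
snap('wrist','wrist14')
E
```

```text
time_s: 16.32
ee_pos: [0.6386, 0.1865, 0.4075]
tool_rot: [-0.001, 1.0, 0.001, 0.003]
wrist_force: [0.3, 1.0, 0.2]
opening: 0.602
time_s: 16.7
ee_pos: [0.6831, 0.1589, 0.4036]
tool_rot: [-0.0, 1.0, 0.0, -0.0]
wrist_force: [-0.4, 0.6, -0.7]
opening: 0.601
t 16.7 pos [0.6831 0.1589 0.4036] tool delta [0.001  0.0001 0.0996] len 0.0995880248576585 xdir [-1.     -0.0001  0.0004] F [-0.3894  0.6349 -0.6815] open 0.6005967866417612 q [ 0.2114  0.4254  1.2882  0.0003  1.4284 -1.3596]
```

View pics/wrist14.png

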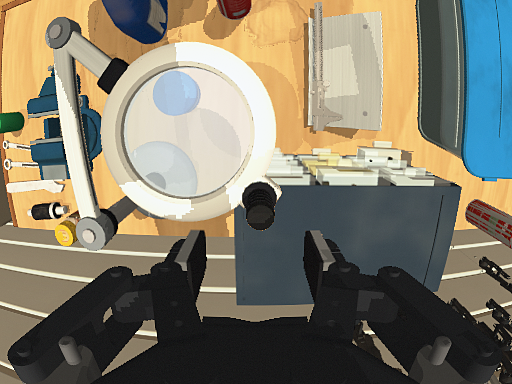

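```bash
python3 - <<'E'
from h import *
s=robot.state()
A={k:wray(u,v,h,s) for k,u,v,h in [('post',91,235,.265),('elbow',62,33,.265),('handle',261,215,.312)]}
for k in A: print(k,A[k])
# ring ellipse: white mask outer points
p=cv2.imread('pics/wrist14.png');
for k,(a,b) in {'L':(104,130),'R':(275,130)}.items(): print(k,wray(a,b,.25,s))
for k,(a,b) in {'T':(187,43),'B':(187,218)}.items(): print(k,wray(a,b,.25,s))
n=lambda a,b:np.linalg.norm((A[a]-A[b])[:2]);print(n('post','elbow'),n('elbow','handle'))
for k,(u,v) in {'beamend':(319,3),'jawend':(321,128),'slider':(322,100)}.items(): print(k,wray(u,v,.022,s))
E
```

```text
post [ 0.73231749 -0.01176614  0.265     ]
elbow [ 0.522028   -0.03089224  0.265     ]
handle [0.69038355 0.16472964 0.312     ]
L [0.62605968 0.01107694 0.25      ]
R [0.63130959 0.17845048 0.25      ]
T [0.54860184 0.09824271 0.25      ]
B [0.71630498 0.09318596 0.25      ]
0.21115747857199288 0.258092064233071
beamend [0.4178914  0.26974637 0.022     ]
jawend [0.63986586 0.27248055 0.022     ]
slider [0.5920118  0.27319575 0.022     ]
```

```bash
python3 -m handwheel '[{"x":0,"y":0.001,"z":0.05,"roll":0,"grip":0.2},{"x":0,"y":0,"z":0.049,"roll":0,"grip":0.2},{"x":0,"y":0,"z":0,"roll":0,"grip":-1},{"x":0,"y":0,"z":0,"roll":0,"grip":-1},{"x":0,"y":0,"z":0,"roll":0,"grip":-1}]' 40
python3 - <<'E'
from h import *
print(robot.state())
path([(2.08,-.24)],[8])
E
```

```text
time_s: 17.38
ee_pos: [0.6829, 0.1607, 0.3062]
tool_rot: [-0.001, 1.0, 0.001, 0.001]
wrist_force: [-0.0, 2.0, -7.1]
opening: 0.232
{'time_s': 17.375, 'q': array([ 2.13900750e-01,  4.90952157e-01,  1.40148312e+00,  7.63594724e-04,
        1.24775097e+00, -1.35841628e+00]), 'dq': array([-5.08566567e-03, -3.62661042e-04,  5.25431401e-05,  1.08880755e-04,
       -6.86965510e-03,  2.84284252e-04]), 'effort': array([-1.74146298e+00, -6.77310705e+01, -3.41349435e+01, -6.98543731e-01,
        4.23205399e-02,  2.67758063e-02]), 'ee_pos': array([0.68285151, 0.16071365, 0.30617623]), 'tool_rot': array([-6.39402286e-04,  9.99999483e-01,  5.02687184e-04,  6.10687146e-04]), 'wrist_force': array([-0.01499371,  2.01866864, -7.14262391]), 'moment': array([ 0.41046903,  0.06537486, -0.00196395]), 'opening': 0.2324015300507583}
now b,f [1.41124418 0.84441036]
[1.49 0.71] lens [0.615 0.113] h [0.67  0.188] row [0.0133 0.0269] 0.03
[1.58 0.57] lens [0.607 0.137] h [0.657 0.214] row [0.0122 0.0264] 0.0291
[1.66 0.44] lens [0.6  0.16] h [0.646 0.24 ] row [0.0111 0.0258] 0.0281
[1.75 0.3 ] lens [0.594 0.183] h [0.636 0.265] row [0.0099 0.025 ] 0.0269
[1.83 0.17] lens [0.59  0.205] h [0.627 0.289] row [0.0087 0.0241] 0.0257
[1.91 0.03] lens [0.586 0.226] h [0.62  0.312] row [0.0076 0.0231] 0.0243
[ 2.  -0.1] lens [0.584 0.247] h [0.613 0.334] row [0.0064 0.0219] 0.0228
[ 2.08 -0.24] lens [0.584 0.266] h [0.608 0.354] row [0.0052 0.0205] 0.0212
```

```bash
python3 -m handwheel '[{"x":0.013,"y":0.027,"z":0,"roll":0,"grip":-1},{"x":0.0122,"y":0.0264,"z":0,"roll":0,"grip":-1},{"x":0.011,"y":0.026,"z":0,"roll":0,"grip":-1},{"x":0.010,"y":0.025,"z":0,"roll":0,"grip":-1},{"x":0.0087,"y":0.024,"z":0,"roll":0,"grip":-1}]'
python3 -m handwheel '[{"x":0.0076,"y":0.023,"z":0,"roll":0,"grip":-1},{"x":0.0064,"y":0.022,"z":0,"roll":0,"grip":-1},{"x":0.005,"y":0.020,"z":0,"roll":0,"grip":-1},{"x":0,"y":0,"z":0,"roll":0,"grip":-1}]'
python3 - <<'E'
from h import *
to([.609,.354,.304])
q=ik(robot.state()['ee_pos']);print(q,fk(*q)[1])
E
```

```text
time_s: 18.0
ee_pos: [0.6276, 0.2873, 0.3062]
tool_rot: [-0.0, 1.0, -0.001, 0.0]
wrist_force: [0.8, -7.2, -5.9]
opening: 0.237
time_s: 18.5
ee_pos: [0.6086, 0.3544, 0.3061]
tool_rot: [-0.001, 1.0, 0.001, 0.001]
wrist_force: [-0.4, 3.1, -4.3]
opening: 0.235
t 18.5 pos [0.6086 0.3544 0.3061] tool delta [-0.0004 -0.0004  0.0021] len 0.0021971063995120553 xdir [-1.     -0.002  -0.0013] F [-0.4133  3.1346 -4.3203] open 0.23528087243271256 q [ 0.5102  0.4952  1.3948  0.0006  1.2499 -1.0627]
(np.float64(2.080158758565116), np.float64(-0.23898202084526465)) [0.584  0.2657]
```

Release, rise, and check from the camera.

```bash
python3 -m handwheel '[{"x":0,"y":0,"z":0,"roll":0,"grip":0.2},{"x":0,"y":0,"z":0,"roll":0,"grip":0.2},{"x":0,"y":0,"z":-0.05,"roll":0,"grip":0.2},{"x":0,"y":0,"z":-0.06,"roll":0,"grip":0.2},{"x":0,"y":0,"z":-0.05,"roll":0,"grip":0.2}]'
python3 -m handwheel '[{"x":0,"y":-0.06,"z":0,"roll":0,"grip":0.2},{"x":-0.02,"y":-0.05,"z":0,"roll":0,"grip":0.2},{"x":-0.02,"y":-0.03,"z":0,"roll":0,"grip":0.2},{"x":0,"y":0,"z":0,"roll":0,"grip":0.2},{"x":0,"y":0,"z":0,"roll":0,"grip":0.2}]'
python3 - <<'E'
from h import *
to([.609,.354,.304])
snap('wrist','wrist15');snap('scene','scene15');snap('side','side15')
E
```

```text
time_s: 19.12
ee_pos: [0.6092, 0.3527, 0.4685]
tool_rot: [-0.0, 1.0, 0.001, 0.001]
wrist_force: [1.2, -0.2, 0.4]
opening: 0.596
time_s: 19.75
ee_pos: [0.6487, 0.2133, 0.4653]
tool_rot: [-0.0, 1.0, 0.0, 0.0]
wrist_force: [0.2, -0.0, 0.5]
opening: 0.6
t 19.75 pos [0.6487 0.2133 0.4653] tool delta [0.0398 0.1406 0.1614] len 0.21774157482397438 xdir [-1.     -0.0001 -0.0006] F [ 0.1709 -0.0464  0.5177] open 0.5996833423784208 q [ 0.3     0.3654  1.2458  0.0005  1.5297 -1.2709]
```

View pics/wrist15.png

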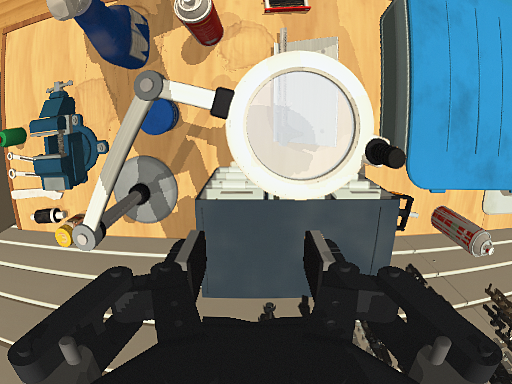

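View pics/scene15.png

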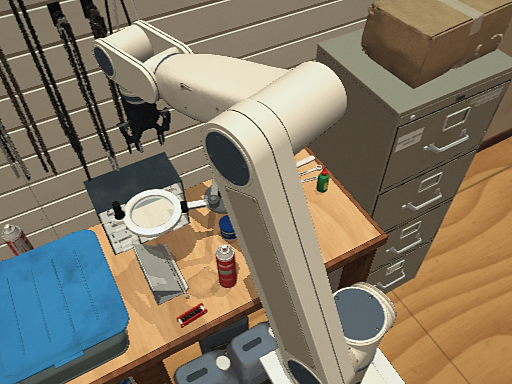

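View pics/side15.png

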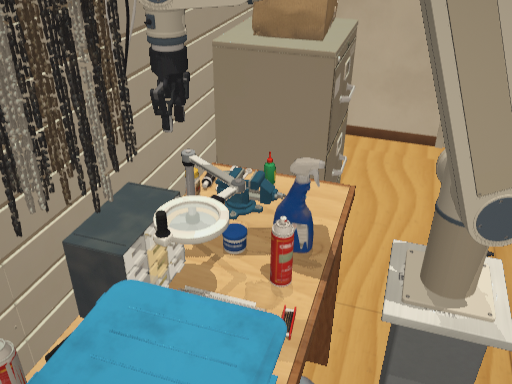

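```bash
python3 - <<'E'
from h import *
np.set_printoptions(precision=4,suppress=True)
for n in('scene','side'):
    p=cv2.imread(f'pics/{n}15.png').astype(int);d=np.load(f'pics/{n}15.npy');W=cloud(n,d);x,y,z=W[...,0],W[...,1],W[...,2]
    m=(z>.25)&(z<.266)&(np.hypot(x-.585,y-.265)<.11)&(p.min(-1)>110)
    r=lambda s:np.sqrt(s[2]+s[0]**2+s[1]**2)
    s=np.linalg.lstsq(np.c_[2*x[m],2*y[m],np.ones(m.sum())],x[m]**2+y[m]**2,rcond=None)[0];print(n,m.sum(),s[:2],r(s),'bbox',W[m].min(0),W[m].max(0))
    m=(z>.285)&(z<.316)&(abs(x-.609)<.04)&(abs(y-.354)<.04);print('handle',np.median(W[m],0))
    for nm,b in {'spray':(.35,.46,-.06,.01,.23,.3),'can':(.37,.46,.08,.18,.185,.205),'tub':(.53,.63,-.02,.09,.055,.07)}.items():
        m=(x>b[0])&(x<b[1])&(y>b[2])&(y<b[3])&(z>b[4])&(z<b[5]);print(nm,m.sum(),W[m].min(0) if m.sum() else '',W[m].max(0) if m.sum() else '')
s=robot.state()
print('wrist ring',[wray(u,v,.247,s) for u,v in [(228,122),(374,122),(300,52),(300,198)]])
E
```

```text
scene 1440 [0.5887 0.2658] 0.06780278091235745 bbox [0.5076 0.157  0.25  ] [0.6808 0.3713 0.2658]
handle [0.6124 0.3541 0.3046]
spray 0  
can 32 [0.4058 0.1102 0.185 ] [0.4235 0.1321 0.2003]
tub 179 [0.542  0.0226 0.0551] [0.6143 0.0677 0.0685]
side 1228 [0.5906 0.2722] 0.07538693445580771 bbox [0.5071 0.1574 0.25  ] [0.6757 0.3723 0.2616]
handle [0.6141 0.3631 0.3032]
spray 587 [ 0.3502 -0.0436  0.23  ] [ 0.4388 -0.0058  0.2866]
can 41 [0.4065 0.1197 0.1855] [0.4229 0.1363 0.198 ]
tub 281 [ 0.5413 -0.0024  0.055 ] [0.6039 0.0721 0.0638]
wrist ring [array([0.5919, 0.1851, 0.247 ]), array([0.5873, 0.3555, 0.247 ]), array([0.5109, 0.2654, 0.247 ]), array([0.6804, 0.2687, 0.247 ])]
```

```bash
python3 -c "
from workcell import robot
print(robot.hand_in())"
```

```text
the job is handed in; nothing more can be done
None
```

I set the caliper up on the stand with the lens over its slider, and handed the job in at about 20 s of the 69 s allowed. No verdict was reported.

**What I did**
- I folded the magnifier aside by its handle, clear of the spray bottle.
- I gripped the caliper across its slider and carried it over the stand. The tool could not tilt, so I let it drop level from just above the board, and it settled into place.
- I then took the handle again and swung the lens over the slider. I released it, lifted clear and left the robot touching nothing.

**Last checks**

| Check | Measured | Limit |
|---|---|---|
| Caliper lies face up and flat, jaws uphill | yes | – |
| Straight edge from the lip | 2–3 mm | 6 mm |
| Edge along the lip | parallel, no measurable tilt | 0.06 rad |
| Middle of caliper from middle of stand | 6–10 mm | 35 mm |
| Lens centre from slider centre (seen from above) | 4–9 mm | 25 mm |

- **Edge distance:** the raw readings were 5–6 mm. I corrected them by about 3 mm, because the lip's own edge showed the same offset in that picture.
- **Lens position:** the cameras disagreed by up to 6 mm, with the scene and side cameras giving (0.589, 0.266) and (0.591, 0.272). The slider is near (0.585, 0.265).
- **Caliper after the last swing:** I did not measure it again. It was visible through the lens, and nothing touched it after it settled.
- **Bystanders:** the spray bottle, can and tub read the same as at the start. In the final scene view the spray bottle was hidden by the arm, so its reading comes from the side camera only. I did not measure the oil bottle, but it looked undisturbed and nothing went near it.

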